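# Load the test chamber through its latched cover

## Task

Push the release pin down through the small hole in the catch housing to free the test chamber's cover, and put the pin back upright in its holder. Lift the cover right back to rest on its stop, lay every black block that is out on the bench flat in the chamber, one to a bay between the low ribs, then lower the cover and press it until it latches shut. Let the cover neither slam on its stop nor slam shut, and leave the other things on the bench where they are.

Things in the scene. Friction and masses are not known exactly. Their poses are not given: they have to be found in the camera images.
- chamber: fixed grey tray, 142 (x) x 246 (y) x 50 high, walls and floor 6 thick; origin under its centre, x to its back (hinge side), y to its left, z up. Dividers 14 high make three bays 74 wide (pitch 78); two cross ribs 5 high leave a 52 wide lane along the middle. Behind stand two stop posts, 112 high. In front on the left is the dark catch housing, 44 wide, its hook up to 72 high.
- bay1 (a point): left bay: on the chamber's floor at the middle of one of the three bays (x to the chamber's back, y to its left, z up)
- bay2 (a point): middle bay: on the chamber's floor at the middle of one of the three bays (x to the chamber's back, y to its left, z up)
- bay3 (a point): right bay: on the chamber's floor at the middle of one of the three bays (x to the chamber's back, y to its left, z up)
- release_hole (a point): centre of the release hole, 17 mm wide, at the upper face of the 6 thick plate, 124 in front of and 75 left of the chamber's centre. Under it, 25 below the plate's upper face, lies the tail of the spring catch: pushed 8 down it frees the cover, 12 to 13 down is its end; it needs 1 to 3 N.
- catch (a joint): angle of the spring catch: 0 at rest (hooked over the cover when that is shut), over 0.2 the cover is free, 0.30 fully pushed; springs back
- cover (a joint): angle of the cover: 0 shut, 1.83 on its stop (15 degrees past upright, where it rests by its weight); from anywhere short of upright it falls shut (0.35 kg, lightly damped). Freed by the catch, two spring plungers lift it to about 0.1; to shut it, about 3 to 10 N down at the handle until it is at 0, where the catch snaps over it by itself
- cover_handle (a point): middle of the cover's round black handle bar, 12 thick, 72 clear length between its two arms, lying along the chamber's y, 30 clear in front of the cover's front edge, 178 from the hinge line; 58 above the bench when shut; moves with the cover; best pinched from above, across the bar, which turns in the fingers
- cover_hinge (a point): point on the cover's hinge line straight behind the handle, 54 above the bench; the hinge line lies along the chamber's y; the handle swings up and back about it
- holder: fixed grey block 50 x 50 x 46 high with a 17 mm hole from its top, in which the release pin stands; origin at the centre of its underside
- pin: release pin, 86 long, upright in its holder: steel shaft 10 thick, 42 long, then a collar 30 wide and 4 thick that rests on the holder's top, then a round wooden grip 22 thick and 40 long; origin at the shaft's lower tip, z along the pin to the grip's end; when home the tip is 4 above the bench
- pin_tip (a point): lower tip of the release pin's shaft (the same point as its origin)
- block1: black block 34 (x) x 60 (y) x 30 high with two light pins 8 wide and 4 high on top; origin at the centre of its underside; two or three such blocks are out
- block2: black block 34 (x) x 60 (y) x 30 high with two light pins 8 wide and 4 high on top; origin at the centre of its underside; two or three such blocks are out
- block3: black block 34 (x) x 60 (y) x 30 high with two light pins 8 wide and 4 high on top; origin at the centre of its underside; two or three such blocks are out
- tape: bystander: roll of amber tape, 72 wide, 19 high; origin under its centre
Mind the look-alikes: they are no part of the job. Leave any orange look-alike of the block3 alone.

How it is judged:
On the way, in this order (a step that is already met when the one before it is completed fails the run):
1. the catch is pushed over with the pin's tip through the release hole (value of joint catch above 0.19 rad and horizontal distance between pin_tip and release_hole below 0.01 m and z of pin_tip in the frame of release_hole below -0.02 m), for 0.05 s.
2. the cover rests on its open stop (value of joint cover above 1.78 rad), for 0.3 s.
3. every block lies in a bay, let go, with the cover still open (value of joint cover above 1.6 rad and ((x of block1 in the frame of bay1 between -0.014 and 0.014 m and y of block1 in the frame of bay1 between -0.013 and 0.013 m) or (x of block1 in the frame of bay2 between -0.014 and 0.014 m and y of block1 in the frame of bay2 between -0.013 and 0.013 m) or (x of block1 in the frame of bay3 between -0.014 and 0.014 m and y of block1 in the frame of bay3 between -0.013 and 0.013 m)) and z of block1 in the frame of bay1 between -0.004 and 0.004 m and angle between each of block1, block2, block3's own z axis and vertical below 0.1 rad and linear speed of each of block1, block2, block3 below 0.05 m/s and ((x of block2 in the frame of bay1 between -0.014 and 0.014 m and y of block2 in the frame of bay1 between -0.013 and 0.013 m) or (x of block2 in the frame of bay2 between -0.014 and 0.014 m and y of block2 in the frame of bay2 between -0.013 and 0.013 m) or (x of block2 in the frame of bay3 between -0.014 and 0.014 m and y of block2 in the frame of bay3 between -0.013 and 0.013 m)) and z of block2 in the frame of bay1 between -0.004 and 0.004 m and ((x of block3 in the frame of bay1 between -0.014 and 0.014 m and y of block3 in the frame of bay1 between -0.013 and 0.013 m) or (x of block3 in the frame of bay2 between -0.014 and 0.014 m and y of block3 in the frame of bay2 between -0.013 and 0.013 m) or (x of block3 in the frame of bay3 between -0.014 and 0.014 m and y of block3 in the frame of bay3 between -0.013 and 0.013 m)) and z of block3 in the frame of bay1 between -0.004 and 0.004 m and contact force between the fingers and block1 below 0.1 N and contact force between the fingers and block2 below 0.1 N and contact force between the fingers and block3 below 0.1 N), for 0.2 s.
At the end, for the whole second after the job is handed in: cover shut (under 0.03 rad) with the catch over it (under 0.1 rad); every block present flat in a bay, its centre within 14 mm (chamber x) and 13 mm (y) of the bay's middle; the pin upright (7 degrees) in its holder, within 5 mm of fully down and 8 mm of the hole's axis; all at rest (value of joint cover below 0.03 rad and value of joint catch below 0.1 rad and ((x of block1 in the frame of bay1 between -0.014 and 0.014 m and y of block1 in the frame of bay1 between -0.013 and 0.013 m) or (x of block1 in the frame of bay2 between -0.014 and 0.014 m and y of block1 in the frame of bay2 between -0.013 and 0.013 m) or (x of block1 in the frame of bay3 between -0.014 and 0.014 m and y of block1 in the frame of bay3 between -0.013 and 0.013 m)) and z of block1 in the frame of bay1 between -0.004 and 0.004 m and angle between each of block1, block2, block3's own z axis and vertical below 0.1 rad and linear speed of each of block1, block2, block3, pin below 0.05 m/s and ((x of block2 in the frame of bay1 between -0.014 and 0.014 m and y of block2 in the frame of bay1 between -0.013 and 0.013 m) or (x of block2 in the frame of bay2 between -0.014 and 0.014 m and y of block2 in the frame of bay2 between -0.013 and 0.013 m) or (x of block2 in the frame of bay3 between -0.014 and 0.014 m and y of block2 in the frame of bay3 between -0.013 and 0.013 m)) and z of block2 in the frame of bay1 between -0.004 and 0.004 m and ((x of block3 in the frame of bay1 between -0.014 and 0.014 m and y of block3 in the frame of bay1 between -0.013 and 0.013 m) or (x of block3 in the frame of bay2 between -0.014 and 0.014 m and y of block3 in the frame of bay2 between -0.013 and 0.013 m) or (x of block3 in the frame of bay3 between -0.014 and 0.014 m and y of block3 in the frame of bay3 between -0.013 and 0.013 m)) and z of block3 in the frame of bay1 between -0.004 and 0.004 m and horizontal distance between pin and holder below 0.008 m and height (world z) of pin below 0.009 m and angle between pin's own z axis and vertical below 0.12 rad); the robot touches nothing.
It fails at once if the cover slams shut (faster than 0.8 rad/s in its last 0.1 rad) (value of joint cover below 0.1 rad and velocity of joint cover below -0.8 rad/s).
It fails at once if the cover slams on its open stop (faster than 0.8 rad/s in the last 0.1 rad) (value of joint cover above 1.73 rad and velocity of joint cover above 0.8 rad/s).
It fails at once if the amber tape roll beside the blocks is moved more than 50 mm (distance of tape from where it was at the start of the episode above 0.05 m).
Of block1, block2, block3 only 2 to 3 are there at a start; the rules pass over those that are not, and their reading is None.
At some moment in a run one of block1, block2, block3 may be knocked a few centimetres aside while the robot is not near it.
It also fails if it takes over 200 s, if anything falls off the work surface, if the arm or the gripper's body presses on something with over 40 N, if the wrist force passes 120 N, or if a joint passes its speed limit or range.

## Robot

A 6-joint arm with a two-finger parallel gripper is mounted at the origin on a cart in front of the work surface, level with it; the furniture and walls round the work are solid. World frame = base frame: x ahead of the robot, y to its left, z up, the work surface at z = 0. Lengths are in m, angles in rad, forces in N, time in s.
With the tool pointing down it reaches from about 0.325 to 0.925 m from the base axis. Payload 3.1 kg.
Tool frame: the origin (TCP) lies on the centre line of the jaws, within the pads' length; the fingertips stand env.nose_length ahead of it and the grasp point (between the pads) lies 6 mm ahead of it (env.nose_length is the distance from the TCP to the fingertips, in m); z points along the fingers, y is the line along which they close (so a half turn about z gives the same grasp; the last joint's range is limited). The gripper opens to 85 mm and grips with 20 to 120 N. Pads are 22 mm wide; open, the fingers measure 114 mm over their backs; the gripper's body (76 mm by 85 mm) begins 54 mm behind the grasp point. The pads swing forward as they close: fully open they stand 13 mm farther back than shut.
Start: joints at [1.026, 0.217, 1.613, -0, 1.311, -0.112], TCP at [0.262, 0.567, 0.256] pointing down, gripper open.
Joint ranges: [-2.75, 2.75], [-0.78, 2.1], [0.31, 2.55], [-1.13, 4.27], [0.13, 2.63], [-2.58, 2.58]. Speed limits (rad/s): [2.79, 2.79, 3.14, 3.14, 3.14, 3.14].

## Interface

Orientations are given as a rotation vector (axis times angle).
In Python, from rig import env gives the robot as it stands.
- The arm moves only by the shell command python3 -m pendant 'ROWS' [FORCE]. ROWS is JSON, a list of rows, each a list of 7 numbers: the opening, from -1 (shut) to 1 (fully open), so that 0 is half open, then the shift along the tool's x, y, z each as a share of 0.25 m, from -1 to 1, then the turn, a rotation vector about the tool's x, y, z each as a share of 0.15 rad, from -1 to 1. In form: [[gripper, dx, dy, dz, ax, ay, az], ...]. A call has 1 to 12 rows; each row shifts and turns the commanded pose from where the row before left it, along the tool's axes as they then stand; what a row does not reach is not made up. A row lasts 1/10 s, in which the tool goes at most 50 mm and 8.59 degrees, less where a joint would pass 70% of its speed; a pose out of reach is approached as far as the arm can. A call with a number of a shift or a turn outside -1 to 1 is refused whole. A call with a gripper value outside its range is refused whole. The fingers move at their own pace and stop on an object; FORCE is the grip in N (left out, the last holds). Time passes only in rows, so rows that do not move let the fingers close. It gives the time, the measured TCP pose, the force, the opening and the grip force at its end, in the units of the state.
- env.state(): the state, without advancing time (a new reading comes with each control period).
- env.get_image(name): name is "side" or "top" or "wrist"; returns a dict with "pixels" (420x560x3 uint8, blue, green, red), "z_map" (420x560 float32, m along the optical axis (not along the pixel's ray), 0 where there is no reading), "camera_matrix" (3x3 intrinsics, pixels), "R" (3x3) and "t" (3): a world point X has camera coordinates R X + t. Camera axes: x right, y down, z forward; pixel columns grow to the right and rows downward; lengths in m; the calibration is good to about 2 mm. A picture is of the moment at which its call begins.
- env.job_done(): hands the job in; it is judged then, once.
The state is a dict: "time": time; "joints": joint angles; "joint_vel": joint speeds; "joint_efforts": joint torques, N m; "tool_pos": TCP position; "orientation": TCP orientation; "force": force on the tool from outside, world axes, zero at the start; "ft_torque": the same for the moment, N m; "finger_gap": opening from 0.0 (shut) to 1.0 (fully open); "gripper_force": force on a finger pad.
Only numpy, scipy, OpenCV 4.12 (cv2) and the standard library are available. Lean on these libraries where they do the work, as an engineer would, in place of code of your own. Each camera call takes 0.05 s, during which the arm holds its last target. There are 200 camera calls.

## Working session

There is one attempt and no reset: what is moved stays moved. The work goes in short steps, Python scripts to look and compute and a shell command to move; the robot and the scene stay as the last step left them, time stands still between calls to the robot, and variables do not carry over. Pictures are saved under pics/ and viewed, at most 14 in all, crops included, and the job is handed in when it is done.

```bash
mkdir -p pics; ls; cat > h.py <<'E'
import numpy as np, cv2
from rig import env
from scipy.spatial.transform import Rotation as Ro
def grab(n,tag):
    im=env.get_image(n); cv2.imwrite(f'pics/{tag}.png',im['pixels']); np.savez(f'pics/{tag}.npz',**{k:im[k] for k in im}); return im
def load(tag): return np.load(f'pics/{tag}.npz')
def px(im,u,v,z=None):
    "pixel -> world by depth map, or on plane world z"
    K,R,t=im['camera_matrix'],im['R'],im['t']
    d=np.linalg.inv(K)@[u,v,1.]
    if z is None: return R.T@(d*im['z_map'][int(v),int(u)]-t)
    c=-R.T@t; w=R.T@d
    return c+w*(z-c[2])/w[2]
def proj(im,X):
    p=im['camera_matrix']@(im['R']@np.array(X)+im['t']); return p[:2]/p[2]
def st():
    s=env.state(); return s
E
python3 - <<'E'
from h import *
a=grab('top','top0');b=grab('side','side0')
for i in (a,b): print(i['camera_matrix'][0,0],(-i['R'].T@i['t']).round(3), (i['z_map']==0).mean())
s=env.state();print(s,env.nose_length)
E
```

```text
pics
414.5205989322823 [ 0.471 -0.043  1.003] 0.003937074829931973
391.7853627613805 [ 0.564 -0.782  0.458] 0.1718112244897959
{'time': 0.1, 'joints': array([ 1.02582906e+00,  2.17711115e-01,  1.61479807e+00,  1.56607943e-05,
        1.31131637e+00, -1.12163150e-01]), 'joint_vel': array([ 0.00026388,  0.00103549, -0.00414529, -0.00116193, -0.00064346,
       -0.00160372]), 'joint_efforts': array([ 1.45307931e-04, -3.98073685e+01, -3.04968846e+01, -8.55113194e-05,
        4.24753249e-03,  8.46925218e-06]), 'tool_pos': array([0.2617293 , 0.56679427, 0.25506596]), 'orientation': array([-0.67440136, -3.06759834,  0.00331137]), 'force': array([ 0.27269853, -0.03070179,  0.11918988]), 'ft_torque': array([ 0.00762443,  0.04877321, -0.00384165]), 'gripper_force': 0.0, 'finger_gap': 0.9971488547574413} 0.025
```

View pics/top0.png

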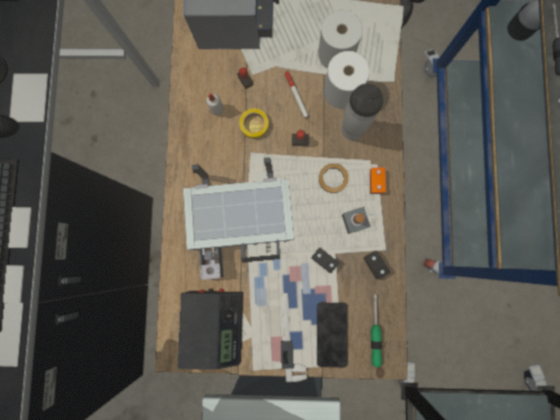

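View pics/side0.png

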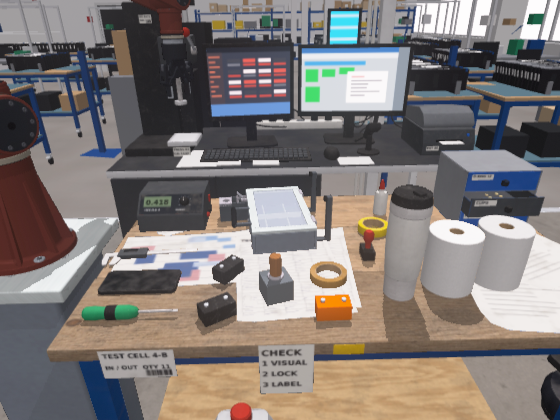

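The top view shows the chamber at (238,214), its catch housing at (210,262), the handle bar at (262,255), and pin and holder at (356,220). Black blocks are at (325,260) and (376,265), and the amber tape is at (334,178). Possible confusions:
- Blocks: the orange block (378,180), the dark object (286,355), and the red-button things (300,138) and (245,77).
- Tape: the yellow tape (253,122).
- Pin: the screwdriver (376,345) and the marker (296,95).

I choose the two black blocks and the wooden-grip pin, and I'll check them in a close crop.

```bash
python3 - <<'E'
from h import *
a=cv2.imread('pics/top0.png')
c1=cv2.resize(a[160:290,180:400],None,fx=3.6,fy=3.6,interpolation=cv2.INTER_CUBIC)
c2=cv2.resize(a[325:380,180:400],None,fx=2.2,fy=2.2,interpolation=cv2.INTER_CUBIC)
o=np.zeros((600,792,3),np.uint8);o[:c1.shape[0]]=c1;o[468:468+c2.shape[0],:c2.shape[1]]=c2
cv2.imwrite('pics/crop1.png',o)
im=load('top0')
for n,u,v in [('blkA',325,260),('blkB',376,265),('pin',358,218),('holder',350,228),('cover1',200,230),('cover2',275,200),('cover3',270,230),('dark',286,355),('hous',210,270),('handle',262,255),('tape',334,167),('orange',378,180),('posts',268,165)]: print(n,px(im,u,v).round(3))
E
```

```text
blkA [ 0.469 -0.121  0.032]
blkB [ 0.46  -0.239  0.03 ]
pin [ 0.562 -0.189  0.091]
holder [ 0.544 -0.178  0.045]
cover1 [0.533 0.168 0.054]
cover2 [ 0.605 -0.004  0.057]
cover3 [0.535 0.006 0.057]
dark [ 0.251 -0.034  0.014]
hous [0.442 0.147 0.025]
handle [0.478 0.023 0.061]
tape [ 0.693 -0.143  0.019]
orange [ 0.66  -0.246  0.031]
posts [0.676 0.011 0.103]
```

View pics/crop1.png

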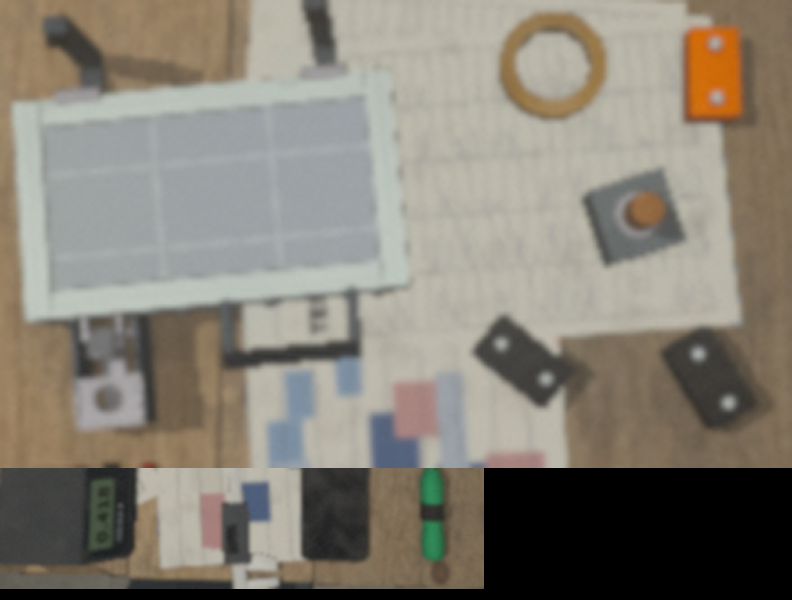

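The crop confirms the picks. Both black blocks are plain with two light pins, tops centred at (523,361) and (709,378). The pin's wooden grip is at (646,210), the release hole at (109,397) and the handle bar at (291,355). The dark thing at (286,355) is a flat clip, not a block. Next I compute poses.

```bash
cat >> h.py <<'E'
def yaw(p,q): return np.arctan2(q[1]-p[1],q[0]-p[0])
def toolR(): return Ro.from_rotvec(env.state()['orientation']).as_matrix()
E
python3 - <<'E'
from h import *
im=load('top0')
def C(x,y,z): return px(im,180+(x+.5)/3.6-.5,160+(y+.5)/3.6-.5,z)
def quad(n,L,z):
    P=np.array([C(*p,z) for p in L]);c=P.mean(0);e=np.roll(P,-1,0)-P
    print(n,c.round(4),'len',np.linalg.norm(e,axis=1).round(3),'ang',np.degrees(np.arctan2(e[:,1],e[:,0])).round(1));return c
quad('cover',[(12,103),(388,70),(408,285),(28,320)],.057)
quad('holder',[(585,197),(660,170),(685,240),(607,265)],.046)
quad('A',[(505,317),(570,370),(543,405),(475,352)],.03)
quad('B',[(705,330),(753,393),(715,427),(663,355)],.03)
quad('orange',[(690,28),(740,30),(740,118),(685,116)],.03)
print('pin',C(646,210,.09),'apins',C(501,344,.034),C(546,378,.034),'bpins',C(698,353,.034),C(728,402,.034))
print('handle',C(225,358,.06),C(358,347,.06))
for z in(.03,.04,.05): print('hole',C(109,397,z))
z=im['z_map']
for x,y in [(85,385),(140,415),(90,420),(109,397),(103,345),(85,330)]:
    print((x,y),px(im,180+x/3.6,160+y/3.6).round(3))
R=toolR();print(R.round(3))
E
```

```text
cover [0.5725 0.0819 0.057 ] len [0.244 0.139 0.242 0.14 ] ang [ -84.2 -173.9   96.1    6.8]
holder [ 0.5618 -0.1908  0.046 ] len [0.051 0.048 0.052 0.046] ang [ -69.3 -160.9  108.6   17.8]
A [ 0.4696 -0.1214  0.03  ] len [0.054 0.028 0.055 0.03 ] ang [-128.5  142.6   53.   -40.1]
B [ 0.4619 -0.2406  0.03  ] len [0.05  0.033 0.056 0.032] ang [-142.8  131.9   36.   -58.7]
orange [ 0.6601 -0.246   0.03  ] len [0.033 0.059 0.036 0.059] ang [-91.7 179.2  88.6  -3.7]
pin [ 0.56260977 -0.1912336   0.09      ] apins [ 0.4801897  -0.10679775  0.034     ] [ 0.45898079 -0.13574773  0.034     ] bpins [ 0.47653993 -0.23297253  0.034     ] [ 0.44577107 -0.25171552  0.034     ]
handle [0.46831614 0.06810385 0.06      ] [ 0.4765771  -0.01545392  0.06      ]
hole [0.44189845 0.1463002  0.03      ]
hole [0.44219379 0.14435435 0.04      ]
hole [0.44248912 0.14240849 0.05      ]
(85, 385) [0.449 0.158 0.047]
(140, 415) [0.431 0.122 0.048]
(90, 420) [0.427 0.153 0.049]
(109, 397) [0.441 0.146 0.025]
(103, 345) [0.474 0.144 0.065]
(85, 330) [0.484 0.158 0.055]
[[-0.908  0.419 -0.001]
 [ 0.419  0.908 -0.002]
 [ 0.    -0.002 -1.   ]]
```

```bash
cat >> h.py <<'E'
def goal(pos,psi):
    s=env.state();R=Ro.from_rotvec(s['orientation']).as_matrix();p=np.radians(psi)
    T=np.array([[-np.sin(p),np.cos(p),0],[np.cos(p),np.sin(p),0],[0,0,-1.]])
    rv=Ro.from_matrix(R.T@T).as_rotvec(); d=np.array(pos)-s['tool_pos']
    print('t',round(s['time'],2),'pos',s['tool_pos'].round(4),'psi',np.degrees(np.arctan2(R[1,1],R[0,1])).round(1),'j6',s['joints'][5].round(2),'F',s['force'].round(1),'gap',round(s['finger_gap'],3),'gf',round(s['gripper_force'],1))
    print(' turn units',(rv/.15).round(2),'then shift units',(T.T@d/.25).round(3),'| world mm',(d*1000).round(1))
E
python3 -c "
from h import *
goal([.5622,-.191,.20],96)"
```

```text
t 0.1 pos [0.2617 0.5668 0.2551] psi 65.2 j6 -0.11 F [ 0.3 -0.   0.1] gap 0.997 gf 0.0
 turn units [-0.01 -0.01 -3.58] then shift units [-0.878 -3.14   0.22 ] | world mm [ 300.5 -757.8  -55.1]
```

```bash
python3 -m pendant '[[1,0,0,0,0,0,-0.9],[1,0,0,0,0,0,-0.9],[1,0,0,0,0,0,-0.9],[1,0,0,0,0,0,-0.88],[1,-0.05,-0.18,0,0,0,0],[1,-0.05,-0.18,0,0,0,0],[1,-0.05,-0.18,0,0,0,0],[1,-0.05,-0.18,0,0,0,0],[1,-0.05,-0.18,0,0,0,0],[1,-0.05,-0.18,0,0,0,0],[1,-0.05,-0.18,0,0,0,0],[1,-0.05,-0.18,0,0,0,0]]' 40
python3 -m pendant '[[1,-0.05,-0.18,0,0,0,0],[1,-0.05,-0.18,0,0,0,0],[1,-0.05,-0.18,0,0,0,0],[1,-0.05,-0.18,0,0,0,0],[1,-0.05,-0.18,0,0,0,0],[1,-0.05,-0.18,0,0,0,0],[1,-0.05,-0.18,0,0,0,0],[1,0,0,0,0,0,0],[1,0,0,0,0,0,0]]'
python3 - <<'E'
from h import *
goal([.5622,-.191,.20],96)
w=grab('wrist','w1')
E
```

```text
time: 1.3
tool_pos: [0.399, 0.2179, 0.2559]
orientation: [0.164, -3.137, 0.0]
force: [0.4, 0.7, 0.2]
finger_gap: 0.998
gripper_force: 0.0
time: 2.2
tool_pos: [0.5185, -0.0852, 0.2556]
orientation: [0.16, -3.136, -0.002]
force: [0.6, -0.1, -0.1]
finger_gap: 0.999
gripper_force: 0.0
t 2.2 pos [ 0.5185 -0.0852  0.2556] psi 95.8 j6 -1.97 F [ 0.6 -0.1 -0.1] gap 0.999 gf 0.0
 turn units [ 0.01 -0.01 -0.02] then shift units [-0.13  -0.439  0.222] | world mm [  43.7 -105.8  -55.6]
```

View pics/w1.png

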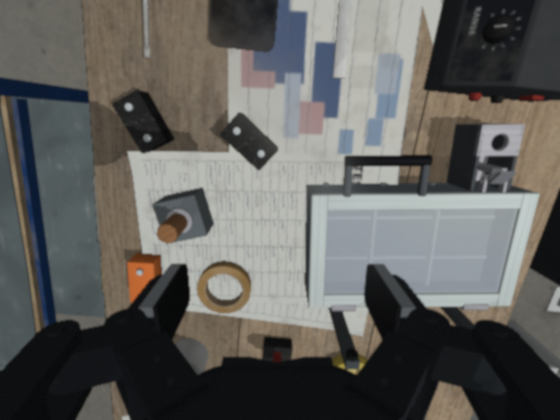

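The wrist view agrees with the top view: holder at (183,216), grip top at (169,233), block A pins at (237,131) and (262,153), block B pins at (129,106) and (147,138). It also shows the handle bar from (347,161) to (430,159) and the hole at (500,142).

```bash
python3 - <<'E'
from h import *
w=load('w1'); t=load('top0')
def C(x,y): return (180+(x+.5)/3.6-.5,160+(y+.5)/3.6-.5)
def tri(n,a,b):
    A=[];B=[]
    for im,(u,v) in((w,a),(t,C(*b))):
        d=im['R'].T@np.linalg.inv(im['camera_matrix'])@[u,v,1.];d/=np.linalg.norm(d);P=np.eye(3)-np.outer(d,d)
        A.append(P);B.append(P@(-im['R'].T@im['t']))
    print(n,'tri',np.linalg.solve(sum(A),sum(B)).round(4),'depth',px(w,*a).round(4))
tri('Ap1',(262,153),(501,344));tri('Ap2',(237,131),(546,378))
tri('Bp1',(147,138),(698,353));tri('Bp2',(129,106),(728,402))
tri('pin',(169,234),(646,210)); tri('hole',(500,142),(109,397))
tri('hl',(430,160),(225,358));tri('hr',(347,161),(358,347))
tri('holder corner',(203,190),(607,265))
for u,v in[(510,130),(490,133),(510,152),(495,153)]: print(px(w,u,v).round(4))
E
```

```text
Ap1 tri [ 0.4799 -0.105   0.0599] depth [ 0.483  -0.1059  0.0319]
Ap2 tri [ 0.4598 -0.1315  0.0694] depth [ 0.462  -0.135   0.0334]
Bp1 tri [ 0.4778 -0.2319  0.0368] depth [ 0.4795 -0.2332  0.032 ]
Bp2 tri [ 0.4468 -0.2522  0.0309] depth [ 0.4479 -0.2509  0.0334]
pin tri [ 0.5627 -0.1889  0.0963] depth [ 0.5667 -0.1903  0.0884]
hole tri [0.4435 0.1425 0.0494] depth [0.4444 0.1594 0.0261]
hl tri [0.4688 0.0678 0.0613] depth [0.4692 0.0665 0.0636]
hr tri [ 0.4779 -0.0161  0.0598] depth [ 0.4787 -0.0176  0.0637]
holder corner tri [ 0.5339 -0.1746  0.0214] depth [ 0.5392 -0.1765  0.0038]
[0.4315 0.1498 0.0481]
[0.4366 0.1304 0.0475]
[0.4535 0.1575 0.0477]
[0.4562 0.1421 0.0475]
```

```bash
python3 -m pendant '[[1,-0.045,-0.15,0.06,0,0,0],[1,-0.045,-0.15,0.07,0,0,0],[1,-0.043,-0.139,0.07,0,0,0],[1,0,0,0.1,0,0,0],[1,0,0,0.1,0,0,0],[1,0,0,0,0,0,0],[1,0,0,0,0,0,0]]'
python3 - <<'E'
from h import *
goal([.5635,-.1905,.078],96)
w=grab('wrist','w2')
E
```

```text
time: 2.95
tool_pos: [0.5628, -0.1884, 0.156]
orientation: [0.167, -3.136, -0.002]
force: [0.1, 0.1, 1.1]
finger_gap: 1.002
gripper_force: 0.0
t 2.95 pos [ 0.5628 -0.1884  0.156 ] psi 96.1 j6 -2.12 F [0.1 0.1 1.1] gap 1.002 gf 0.0
 turn units [ 0.01 -0.01  0.01] then shift units [-0.002 -0.009  0.312] | world mm [  0.7  -2.1 -78. ]
```

View pics/w2.png

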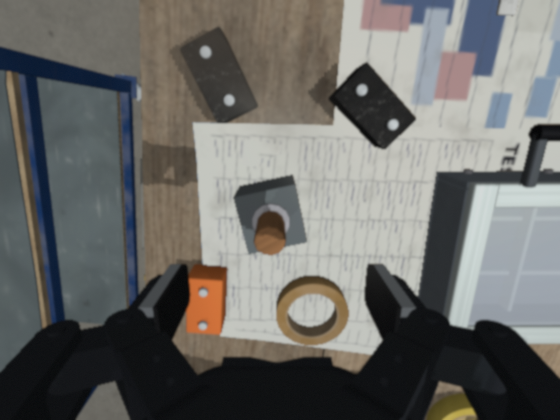

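The wrist view shows the wooden grip between the open fingers at (270,240), clear of the orange block (207,300) and the tape (312,310). I'm going down to grasp.

```bash
python3 -m pendant '[[1,-0.002,-0.009,0.1,0,0,0],[1,0,0,0.1,0,0,0],[1,0,0,0.09,0,0,0],[1,0,0,0.022,0,0,0],[1,0,0,0,0,0,0],[-1,0,0,0,0,0,0],[-1,0,0,0,0,0,0],[-1,0,0,0,0,0,0],[-1,0,0,0,0,0,0],[-1,0,0,0,0,0,0],[-1,0,0,0,0,0,0],[-1,0,0,0,0,0,0]]' 40
python3 - <<'E'
from h import *
goal([.5635,-.1905,.078],96)
E
```

```text
time: 4.2
tool_pos: [0.5645, -0.1926, 0.0791]
orientation: [-0.163, 3.136, -0.001]
force: [-1.0, -0.1, 5.3]
finger_gap: 0.25
gripper_force: 39.1
t 4.2 pos [ 0.5645 -0.1926  0.0791] psi 96.0 j6 -2.12 F [-1.  -0.1  5.3] gap 0.25 gf 39.1
 turn units [-0.    0.01 -0.  ] then shift units [0.003 0.009 0.004] | world mm [-1.   2.1 -1.1]
```

```bash
python3 -m pendant '[[-1,0,0,-0.04,0,0,0],[-1,0,0,-0.08,0,0,0],[-1,0,0,-0.1,0,0,0],[-1,0,0,-0.12,0,0,0],[-1,0,0,-0.12,0,0,0],[-1,0,0,0,0,0,0],[-1,0,0,0,0,0,0],[-1,0,0,0,0,0,0]]'
python3 - <<'E'
from h import *
goal([.4435,.1427,.18],96)
w=grab('wrist','w3');s=grab('side','s3');t=grab('top','t3')
a=w['pixels'][200:420,160:400];b=s['pixels'][60:330,180:400]
o=np.zeros((600,800,3),np.uint8)
a=cv2.resize(a,(400,367));b=cv2.resize(b,(400,491));o[:367,:400]=a;o[:491,400:]=b;cv2.imwrite('pics/c3.png',o)
E
```

```text
time: 5.0
tool_pos: [0.5627, -0.1917, 0.1914]
orientation: [0.163, -3.134, -0.003]
force: [-0.5, -0.5, -2.4]
finger_gap: 0.247
gripper_force: 39.2
t 5.0 pos [ 0.5627 -0.1917  0.1914] psi 96.0 j6 -2.12 F [-0.5 -0.5 -2.4] gap 0.247 gf 39.2
 turn units [ 0.01 -0.02 -0.  ] then shift units [0.335 1.38  0.046] | world mm [-119.2  334.4  -11.4]
```

View pics/c3.png

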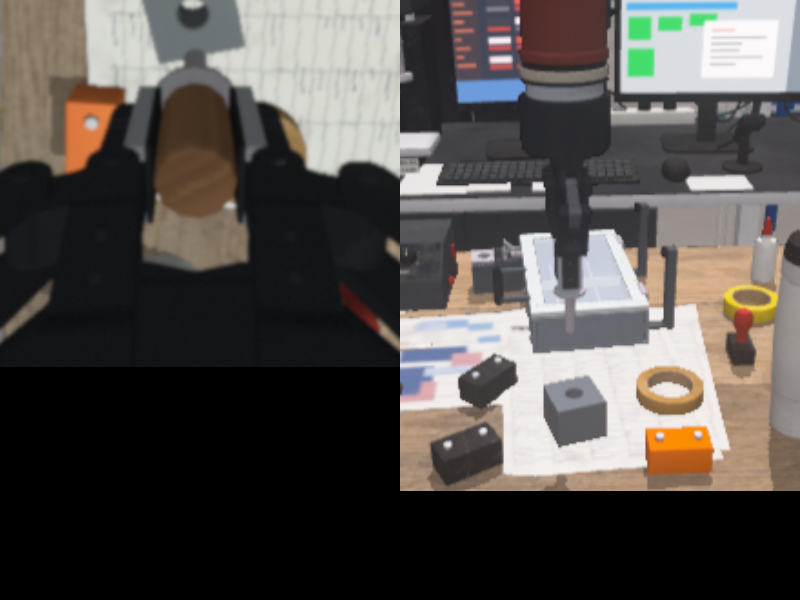

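The pin is held upright with its tip at about (277,231) in the wrist view. The empty holder hole shows at (275,207). I compare the two to get the pin's offset from the TCP.

```bash
python3 - <<'E'
from h import *
w=load('w3');s=load('s3');t=load('t3')
print('holder hole',px(w,275,207.5,.046))
print('tip at z.116',px(w,277,231,.116), px(w,277,234,.116))
# side: tip crop (571,330)-> 
k=.55; u,v=180+(571-400)*k,60+330*k
print('side tip',u,v,px(s,u,v).round(4)); print('pred side of TCP axis', proj(s,[.5627,-.1917,.116]))
u,v=180+(574-400)*k,60+392*k; print('side holder hole',px(s,u,v,.046))
E
```

```text
holder hole [ 0.56585458 -0.1935009   0.046     ]
tip at z.116 [ 0.56194222 -0.19225584  0.116     ] [ 0.5641191  -0.19202891  0.116     ]
side tip 274.05 241.50000000000003 [ 0.5644 -0.1958  0.1197]
pred side of TCP axis [273.05756038 242.1706963 ]
side holder hole [ 0.56613333 -0.19197582  0.046     ]
```

```bash
python3 -m pendant '[[-1,0.042,0.17,0,0,0,0],[-1,0.042,0.17,0,0,0,0],[-1,0.042,0.17,0,0,0,0],[-1,0.042,0.17,0,0,0,0],[-1,0.042,0.17,0,0,0,0],[-1,0.042,0.17,0,0,0,0],[-1,0.042,0.17,0,0,0,0],[-1,0.042,0.17,0,0,0,0],[-1,0,0.02,0,0,0,0],[-1,0,0,0,0,0,0],[-1,0,0,0,0,0,0]]'
python3 - <<'E'
from h import *
goal([.443,.1425,.13],96)
w=grab('wrist','w4');s=grab('side','s4')
a=w['pixels'][180:330,200:360];b=s['pixels'][120:260,180:300]
o=np.zeros((500,800,3),np.uint8)
a=cv2.resize(a,(400,375));b=cv2.resize(b,(400,467));o[:375,:400]=a;o[:467,400:]=b;cv2.imwrite('pics/c4.png',o)
E
```

```text
time: 6.25
tool_pos: [0.4448, 0.1414, 0.1929]
orientation: [0.163, -3.137, 0.001]
force: [-1.1, 0.3, -0.4]
finger_gap: 0.247
gripper_force: 39.5
t 6.25 pos [0.4448 0.1414 0.1929] psi 96.0 j6 -1.52 F [-1.1  0.3 -0.4] gap 0.247 gf 39.5
 turn units [-0.01 -0.   -0.  ] then shift units [0.007 0.005 0.252] | world mm [ -1.8   1.1 -62.9]
```

View pics/c4.png

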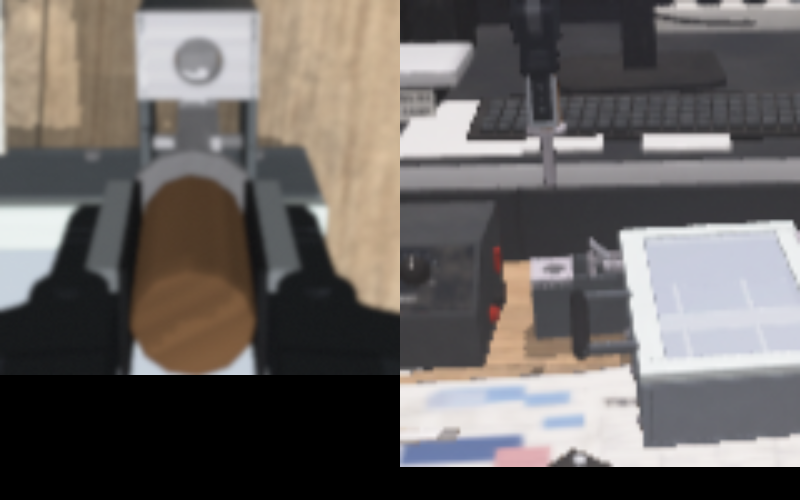

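The release hole is at (279,204) in the wrist view, and the side view shows the shaft hanging above the plate.

```bash
python3 - <<'E'
from h import *
w=load('w4');s=load('s4')
print('hole wrist',px(w,279.2,204.4,.048))
u,v=180+(553-400)*.3,120+268*.3
print('hole side',u,v,px(s,u,v,.048)); 
u,v=180+(549-400)*.3,120+185*.3
print('tip side',px(s,u,v),'pred',(u,v),proj(s,[.4448,.1414,.117]))
E
```

```text
hole wrist [0.44480418 0.14274503 0.048     ]
hole side 225.9 200.39999999999998 [0.44299145 0.14542825 0.048     ]
tip side [0.44584334 0.13855282 0.11868918] pred (224.7, 175.5) [224.44619661 175.74695614]
```

```bash
python3 -m pendant '[[-1,0.005,0.007,0.08,0,0,0],[-1,0,0,0.08,0,0,0],[-1,0,0,0.06,0,0,0],[-1,0,0,0.03,0,0,0],[-1,0,0,0.03,0,0,0],[-1,0,0,0.028,0,0,0],[-1,0,0,0,0,0,0],[-1,0,0,0,0,0,0]]'
python3 - <<'E'
from h import *
goal([.4435,.143,.087],96)
E
```

```text
time: 7.15
tool_pos: [0.4435, 0.1436, 0.1166]
orientation: [-0.163, 3.137, 0.0]
force: [0.8, -0.3, -0.7]
finger_gap: 0.246
gripper_force: 39.5
t 7.15 pos [0.4435 0.1436 0.1166] psi 96.0 j6 -1.51 F [ 0.8 -0.3 -0.7] gap 0.246 gf 39.5
 turn units [ 0.  0. -0.] then shift units [ 0.    -0.003  0.118] | world mm [ -0.   -0.6 -29.6]
```

```bash
python3 -m pendant '[[-1,0,0,0.03,0,0,0],[-1,0,0,0.03,0,0,0],[-1,0,0,0.025,0,0,0],[-1,0,0,0.015,0,0,0],[-1,0,0,0.014,0,0,0],[-1,0,0,0,0,0,0],[-1,0,0,0,0,0,0]]'
python3 - <<'E'
from h import *
goal([.4435,.143,.087],96)
w=grab('wrist','w5'); print(px(w,280,400).round(3))
t=grab('top','t5')
for x,y in [(200,230),(275,200),(250,190),(262,255),(262,246)]: print(px(t,x,y).round(4))
E
```

```text
time: 7.85
tool_pos: [0.4436, 0.1438, 0.0882]
orientation: [-0.164, 3.137, 0.0]
force: [-0.0, 0.2, 2.5]
finger_gap: 0.246
gripper_force: 40.2
t 7.85 pos [0.4436 0.1438 0.0882] psi 96.0 j6 -1.51 F [-0.   0.2  2.5] gap 0.246 gf 40.2
 turn units [ 0.  0. -0.] then shift units [ 0.001 -0.003  0.005] | world mm [-0.1 -0.8 -1.2]
[0.434 0.143 0.149]
[0.5323 0.1653 0.0662]
[ 0.6045 -0.0038  0.0591]
[0.6279 0.055  0.0542]
[0.4781 0.0217 0.082 ]
[0.5003 0.0279 0.0011]
```

```bash
python3 -m pendant '[[-1,0,0,-0.06,0,0,0],[-1,0,0,-0.08,0,0,0],[-1,0,0,-0.1,0,0,0],[-1,0,0,-0.1,0,0,0],[-1,0,0,-0.08,0,0,0],[-1,0,0,0,0,0,0],[-1,-0.042,-0.173,0,0,0,0],[-1,-0.042,-0.173,0,0,0,0],[-1,-0.042,-0.173,0,0,0,0],[-1,-0.042,-0.173,0,0,0,0],[-1,-0.042,-0.173,0,0,0,0],[-1,-0.042,-0.173,0,0,0,0]]'
python3 -m pendant '[[-1,-0.042,-0.173,0,0,0,0],[-1,-0.042,-0.173,0,0,0,0],[-1,0,0,0,0,0,0],[-1,0,0,0,0,0,0],[-1,0,0,0,0,0,0]]'
python3 - <<'E'
from h import *
goal([.5635,-.192,.13],96)
w=grab('wrist','w6');a=w['pixels'][180:330,200:360]
w2=grab('side','s6')['pixels'][180:320,220:340]
o=np.zeros((500,800,3),np.uint8)
o[:375,:400]=cv2.resize(a,(400,375));o[:467,400:]=cv2.resize(w2,(400,467));cv2.imwrite('pics/c6.png',o)
E
```

```text
time: 9.15
tool_pos: [0.5318, -0.1092, 0.1904]
orientation: [0.163, -3.134, -0.002]
force: [0.4, 0.9, -0.2]
finger_gap: 0.243
gripper_force: 39.7
time: 9.65
tool_pos: [0.5614, -0.1904, 0.1909]
orientation: [0.164, -3.134, -0.003]
force: [-0.3, -0.2, -0.8]
finger_gap: 0.244
gripper_force: 39.8
t 9.65 pos [ 0.5614 -0.1904  0.1909] psi 96.0 j6 -2.12 F [-0.3 -0.2 -0.8] gap 0.244 gf 39.8
 turn units [ 0.02 -0.02 -0.  ] then shift units [-0.008 -0.007  0.244] | world mm [  2.1  -1.6 -60.9]
```

View pics/c6.png

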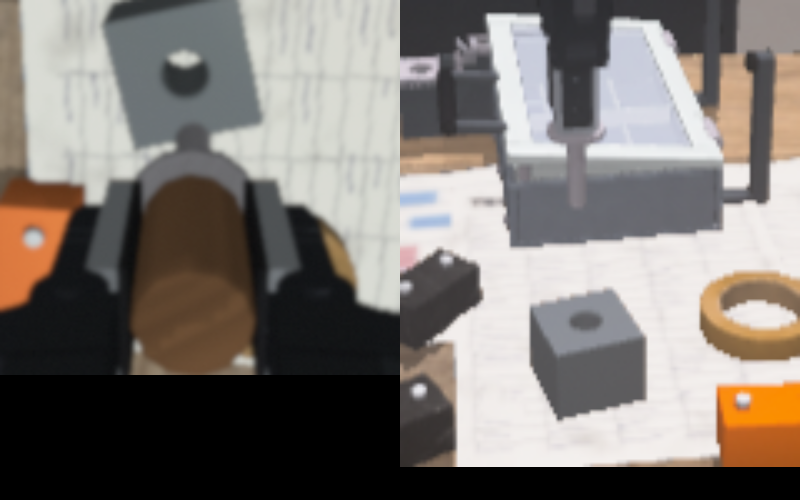

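The holder hole is at (274,209) in the wrist view and (276,276) in the side view, and the shaft is still upright.

```bash
python3 - <<'E'
from h import *
w=load('w6');s=load('s6')
print('wrist',px(w,274,208.8,.046)); 
u,v=220+186*.3,180+321*.3
print('side',px(s,u,v,.046)); u,v=220+177*.3,180+206*.3
print('tip',(u,v),proj(s,[.5614,-.1904,.115]),px(s,u,v))
E
```

```text
wrist [ 0.56565648 -0.19284851  0.046     ]
side [ 0.56627948 -0.19417167  0.046     ]
tip (273.1, 241.8) [272.31496743 242.31008217] [ 0.56279143 -0.19434319  0.11827023]
```

```bash
python3 -m pendant '[[-1,-0.0126,-0.01,0.08,0,0,0],[-1,0,0,0.08,0,0,0],[-1,0,0,0.06,0,0,0],[-1,0,0,0.03,0,0,0],[-1,0,0,0.03,0,0,0],[-1,0,0,0.03,0,0,0],[-1,0,0,0,0,0,0],[-1,0,0,0,0,0,0]]'
python3 - <<'E'
from h import *
goal([.5648,-.1925,.08],96)
E
```

```text
time: 10.55
tool_pos: [0.5663, -0.194, 0.1156]
orientation: [-0.164, 3.137, -0.0]
force: [0.5, 0.3, -0.6]
finger_gap: 0.247
gripper_force: 39.8
t 10.55 pos [ 0.5663 -0.194   0.1156] psi 96.0 j6 -2.12 F [ 0.5  0.3 -0.6] gap 0.247 gf 39.8
 turn units [-0.  0. -0.] then shift units [0.006 0.007 0.142] | world mm [ -1.5   1.5 -35.6]
```

```bash
python3 -m pendant '[[-1,0.005,0.005,0.03,0,0,0],[-1,0,0,0.03,0,0,0],[-1,0,0,0.03,0,0,0],[-1,0,0,0.03,0,0,0],[-1,0,0,0.016,0,0,0],[-1,0,0,0.004,0,0,0],[-1,0,0,0,0,0,0],[-1,0,0,0,0,0,0]]'
python3 - <<'E'
from h import *
goal([.5648,-.1925,.08],96)
E
```

```text
time: 11.35
tool_pos: [0.565, -0.1929, 0.0806]
orientation: [-0.164, 3.137, -0.001]
force: [0.8, 0.2, -0.7]
finger_gap: 0.246
gripper_force: 39.8
t 11.35 pos [ 0.565  -0.1929  0.0806] psi 96.0 j6 -2.12 F [ 0.8  0.2 -0.7] gap 0.246 gf 39.8
 turn units [-0.  0. -0.] then shift units [0.001 0.002 0.002] | world mm [-0.2  0.4 -0.6]
```

```bash
python3 -m pendant '[[-1,0,0,0.004,0,0,0],[0.2,0,0,0,0,0,0],[0.6,0,0,0,0,0,0],[1,0,0,0,0,0,0],[1,0,0,0,0,0,0],[1,0,0,0,0,0,0],[1,0,0,-0.06,0,0,0],[1,0,0,-0.12,0,0,0],[1,0,0,-0.15,0,0,0],[1,0,0,-0.15,0,0,0],[1,0,0,0,0,0,0],[1,0,0,0,0,0,0]]'
python3 - <<'E'
from h import *
goal([.475,.026,.20],6.1)
w=grab('wrist','w7');s=grab('side','s7');t=grab('top','t7')
a=t['pixels'][175:290,180:400];b=s['pixels'][200:320,180:360]
o=np.zeros((600,800,3),np.uint8)
o[:314,:600]=cv2.resize(a,(600,314));o[315:595,:420]=cv2.resize(b,(420,280));cv2.imwrite('pics/c7.png',o)
E
```

```text
time: 12.55
tool_pos: [0.5658, -0.1933, 0.202]
orientation: [-0.163, 3.133, -0.003]
force: [0.8, 0.6, -0.5]
finger_gap: 0.998
gripper_force: 0.0
t 12.55 pos [ 0.5658 -0.1933  0.202 ] psi 96.0 j6 -2.12 F [ 0.8  0.6 -0.5] gap 0.998 gf 0.0
 turn units [1.000e-02 3.000e-02 1.046e+01] then shift units [ 0.911 -0.268  0.008] | world mm [-90.8 219.3  -2. ]
```

View pics/c7.png

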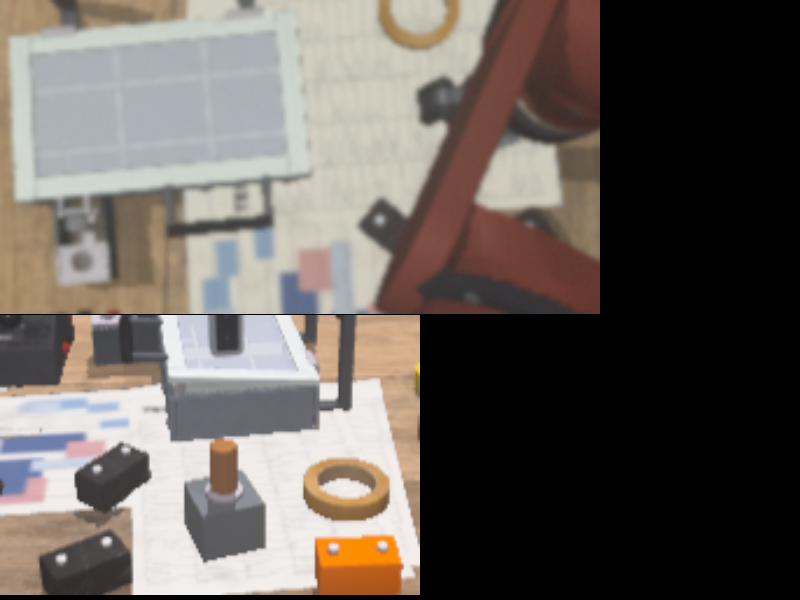

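The pin stands home in its holder (side crop (224,480)), and the handle bar has lifted to (220,228) in the top crop. Next I turn the tool and go over the handle.

```bash
python3 -m pendant '[[1,0,0,0,0,0,0.95],[1,0,0,0,0,0,0.95],[1,0,0,0,0,0,0.95],[1,0,0,0,0,0,0.95],[1,0,0,0,0,0,0.95],[1,0,0,0,0,0,0.95],[1,0,0,0,0,0,0.95],[1,0,0,0,0,0,0.95],[1,0,0,0,0,0,0.95],[1,0,0,0,0,0,0.95],[1,0,0,0,0,0,0.95],[1,0,0,0,0,0,0]]'
python3 -m pendant '[[1,0.15,-0.045,0,0,0,0],[1,0.15,-0.045,0,0,0,0],[1,0.15,-0.045,0,0,0,0],[1,0.15,-0.045,0,0,0,0],[1,0.15,-0.045,0,0,0,0],[1,0.15,-0.045,0,0,0,0],[1,0,0,0,0,0,0],[1,0,0,0,0,0,0]]'
python3 - <<'E'
from h import *
goal([.474,.026,.12],6.1)
t=load('t7');s=env.state()
for v in (257,258.5,260): print(px(t,260.7,v).round(4))
w=grab('wrist','w8')
E
```

```text
time: 13.9
tool_pos: [0.5636, -0.1922, 0.1972]
orientation: [-2.096, -2.335, 0.002]
force: [-0.1, -0.2, 0.4]
finger_gap: 1.002
gripper_force: 0.0
time: 14.7
tool_pos: [0.4728, 0.0243, 0.1986]
orientation: [-2.093, -2.342, 0.002]
force: [0.4, -0.9, 0.7]
finger_gap: 0.997
gripper_force: 0.0
t 14.7 pos [0.4728 0.0243 0.1986] psi 6.4 j6 -0.21 F [ 0.4 -0.9  0.7] gap 0.997 gf 0.0
 turn units [-0.01  0.    0.04] then shift units [0.006 0.006 0.314] | world mm [  1.2   1.7 -78.6]
[0.4736 0.0245 0.0818]
[0.4703 0.0245 0.0817]
[ 0.4667  0.0304 -0.0011]
```

View pics/w8.png

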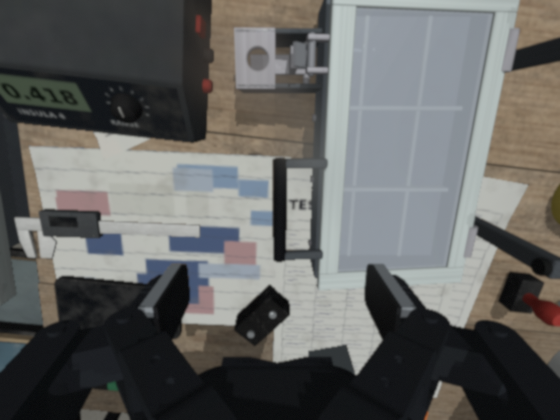

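The bar is at column 280, from row 160 to 258, between the fingers, which centre near column 277. The rear finger would hit the cover at full opening, so I pre-close to about 30 mm.

```bash
python3 -m pendant '[[-0.3,0,0,0.06,0,0,0.04],[-0.3,0,0,0.06,0,0,0],[-0.3,0,0,0,0,0,0],[-0.3,0,0,0,0,0,0],[-0.3,0,0,0,0,0,0],[-0.3,0,0,0,0,0,0]]'
python3 - <<'E'
from h import *
w=load('w8'); print(px(w,280,209,.081), px(w,280,209))
goal([.4725,.0255,.082],6.1)
E
```

```text
time: 15.35
tool_pos: [0.4743, 0.0233, 0.1702]
orientation: [2.105, 2.33, 0.002]
force: [-0.5, -0.3, -1.3]
finger_gap: 0.347
gripper_force: 0.0
[0.47594506 0.0286676  0.081     ] [0.47590958 0.02890895 0.08180992]
t 15.35 pos [0.4743 0.0233 0.1702] psi 5.8 j6 -0.2 F [-0.5 -0.3 -1.3] gap 0.347 gf 0.0
 turn units [ 0.01  0.   -0.04] then shift units [ 0.009 -0.006  0.353] | world mm [ -1.8   2.2 -88.2]
```

```bash
python3 -m pendant '[[-0.3,0.012,0,0.1,0,0,0],[-0.3,0,0,0.1,0,0,0],[-0.3,0,0,0.08,0,0,0],[-0.3,0,0,0.04,0,0,0],[-0.3,0,0,0.03,0,0,0],[-0.3,0,0,0,0,0,0],[-1,0,0,0,0,0,0],[-1,0,0,0,0,0,0],[-1,0,0,0,0,0,0],[-1,0,0,0,0,0,0],[-1,0,0,0,0,0,0]]' 30
python3 - <<'E'
from h import *
goal([.4725,.0255,.082],6.1)
E
```

```text
time: 16.45
tool_pos: [0.4745, 0.0266, 0.0827]
orientation: [2.104, 2.33, 0.003]
force: [1.6, 0.4, 0.0]
finger_gap: 0.126
gripper_force: 29.3
t 16.45 pos [0.4745 0.0266 0.0827] psi 5.8 j6 -0.19 F [1.6 0.4 0. ] gap 0.126 gf 29.3
 turn units [ 0.02  0.   -0.03] then shift units [-0.004 -0.008  0.003] | world mm [-2.  -1.1 -0.7]
```

```bash
python3 - <<'E'
import numpy as np
def arc(a0,a1,n,r=.178):
    a=np.linspace(a0,a1,n+1);P=np.c_[-r*np.cos(a),-r*np.sin(a)]/.25
    D=np.diff((P-P[0]).round(3),axis=0).round(3)
    print(','.join(f'[-1,0,{y:g},{z:g},0,0,0]' for y,z in D))
arc(.128,.79,12);arc(.79,1.4,12);arc(1.4,1.84,12)
E
```

```text
[-1,0,0.006,-0.039,0,0,0],[-1,0,0.008,-0.038,0,0,0],[-1,0,0.011,-0.038,0,0,0],[-1,0,0.012,-0.037,0,0,0],[-1,0,0.014,-0.037,0,0,0],[-1,0,0.017,-0.036,0,0,0],[-1,0,0.018,-0.034,0,0,0],[-1,0,0.02,-0.034,0,0,0],[-1,0,0.023,-0.032,0,0,0],[-1,0,0.023,-0.032,0,0,0],[-1,0,0.026,-0.029,0,0,0],[-1,0,0.027,-0.029,0,0,0]
[-1,0,0.026,-0.025,0,0,0],[-1,0,0.028,-0.023,0,0,0],[-1,0,0.029,-0.022,0,0,0],[-1,0,0.029,-0.021,0,0,0],[-1,0,0.031,-0.019,0,0,0],[-1,0,0.032,-0.017,0,0,0],[-1,0,0.033,-0.016,0,0,0],[-1,0,0.033,-0.014,0,0,0],[-1,0,0.034,-0.012,0,0,0],[-1,0,0.035,-0.011,0,0,0],[-1,0,0.035,-0.009,0,0,0],[-1,0,0.035,-0.007,0,0,0]
[-1,0,0.026,-0.004,0,0,0],[-1,0,0.026,-0.003,0,0,0],[-1,0,0.026,-0.002,0,0,0],[-1,0,0.026,-0.001,0,0,0],[-1,0,0.026,0,0,0,0],[-1,0,0.026,0.001,0,0,0],[-1,0,0.026,0.001,0,0,0],[-1,0,0.026,0.003,0,0,0],[-1,0,0.026,0.004,0,0,0],[-1,0,0.026,0.004,0,0,0],[-1,0,0.025,0.006,0,0,0],[-1,0,0.025,0.006,0,0,0]
```

```bash
python3 -m pendant '[[-1,0,0.006,-0.039,0,0,0],[-1,0,0.008,-0.038,0,0,0],[-1,0,0.011,-0.038,0,0,0],[-1,0,0.012,-0.037,0,0,0],[-1,0,0.014,-0.037,0,0,0],[-1,0,0.017,-0.036,0,0,0],[-1,0,0.018,-0.034,0,0,0],[-1,0,0.02,-0.034,0,0,0],[-1,0,0.023,-0.032,0,0,0],[-1,0,0.023,-0.032,0,0,0],[-1,0,0.026,-0.029,0,0,0],[-1,0,0.027,-0.029,0,0,0]]'
python3 - <<'E'
from h import *
goal([.4745+.0513,.0266+.0052,.1862],6.1)
E
```

```text
time: 17.65
tool_pos: [0.5216, 0.0318, 0.1857]
orientation: [-2.101, -2.327, 0.01]
force: [-9.0, -0.9, 4.4]
finger_gap: 0.127
gripper_force: 29.5
t 17.65 pos [0.5216 0.0318 0.1857] psi 5.8 j6 -0.17 F [-9.  -0.9  4.4] gap 0.127 gf 29.5
 turn units [-0.06 -0.   -0.03] then shift units [-0.002  0.017 -0.002] | world mm [ 4.2 -0.   0.5]
```

```bash
python3 -m pendant '[[-1,0,0.023,-0.027,0,0,0],[-1,0,0.025,-0.025,0,0,0],[-1,0,0.027,-0.024,0,0,0],[-1,0,0.029,-0.023,0,0,0],[-1,0,0.031,-0.019,0,0,0],[-1,0,0.032,-0.017,0,0,0],[-1,0,0.033,-0.016,0,0,0],[-1,0,0.033,-0.014,0,0,0],[-1,0,0.034,-0.012,0,0,0],[-1,0,0.035,-0.011,0,0,0],[-1,0,0.035,-0.009,0,0,0],[-1,0,0.035,-0.007,0,0,0]]'
python3 - <<'E'
from h import *
goal([0,0,0],6.1)
E
```

```text
time: 18.85
tool_pos: [0.618, 0.0423, 0.238]
orientation: [2.105, 2.331, 0.004]
force: [-1.9, 3.7, -0.9]
finger_gap: 0.127
gripper_force: 30.4
t 18.85 pos [0.618  0.0423 0.238 ] psi 5.8 j6 -0.15 F [-1.9  3.7 -0.9] gap 0.127 gf 30.4
 turn units [ 0.01 -0.01 -0.03] then shift units [ 0.095 -2.476  0.952] | world mm [-618.   -42.3 -238. ]
```

```bash
python3 -m pendant '[[-1,0,0.026,-0.004,0,0,0],[-1,0,0.026,-0.003,0,0,0],[-1,0,0.026,-0.002,0,0,0],[-1,0,0.026,-0.001,0,0,0],[-1,0,0.026,0,0,0,0],[-1,0,0.026,0.001,0,0,0],[-1,0,0.026,0.001,0,0,0],[-1,0,0.026,0.003,0,0,0],[-1,0,0.026,0.004,0,0,0],[-1,0,0.026,0.004,0,0,0],[-1,0,0.025,0.006,0,0,0],[-1,0,0.025,0.006,0,0,0]]'
python3 -m pendant '[[-1,0,0.01,0.003,0,0,0],[-1,0,0,0,0,0,0],[-1,0,0,0,0,0,0]]'
python3 - <<'E'
from h import *
goal([0,0,0],6.1)
s=grab('side','s9')['pixels'][130:330,160:400]; cv2.imwrite('pics/c9.png',cv2.resize(s,(720,600)))
E
```

```text
time: 20.05
tool_pos: [0.6949, 0.0507, 0.2327]
orientation: [-2.105, -2.331, -0.005]
force: [-1.3, 4.4, 1.4]
finger_gap: 0.119
gripper_force: 32.3
time: 20.35
tool_pos: [0.6975, 0.0509, 0.2318]
orientation: [2.105, 2.332, 0.006]
force: [-0.4, 5.0, 2.2]
finger_gap: 0.124
gripper_force: 32.8
t 20.35 pos [0.6975 0.0509 0.2318] psi 5.8 j6 -0.13 F [-0.4  5.   2.2] gap 0.124 gf 32.8
 turn units [ 0.02 -0.02 -0.03] then shift units [ 0.094 -2.796  0.927] | world mm [-697.5  -50.9 -231.8]
```

View pics/c9.png

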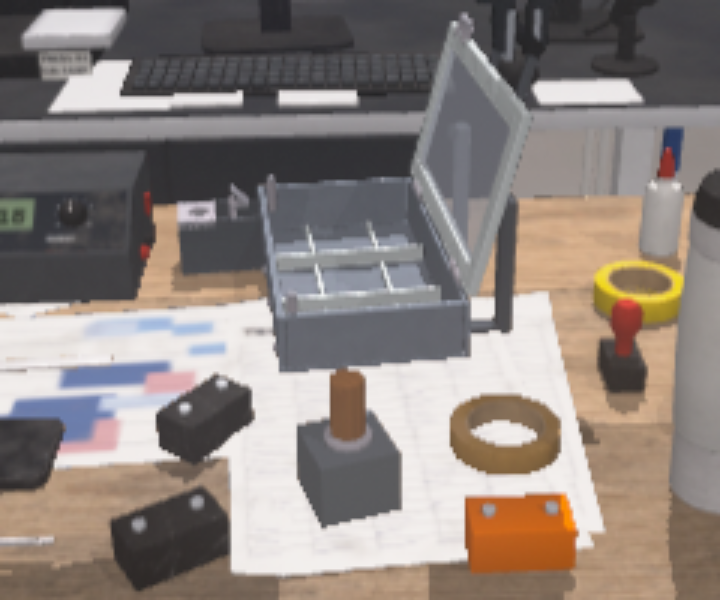

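The cover stands back near its stop post and the three bays are clear. A small extra push settles it before I let go.

```bash
python3 -m pendant '[[-1,0,0.006,0.001,0,0,0],[-1,0,0.006,0.002,0,0,0],[-1,0,0.006,0.002,0,0,0],[-1,0,0.003,0,0,0,0],[-1,0,0,0,0,0,0],[-1,0,0,0,0,0,0]]'
python3 - <<'E'
from h import *
goal([.703,.051,.231],6.1)
E
```

```text
time: 21.0
tool_pos: [0.6995, 0.0511, 0.2313]
orientation: [-2.101, -2.328, 0.005]
force: [-9.9, 4.4, 9.9]
finger_gap: 0.122
gripper_force: 33.4
t 21.0 pos [0.6995 0.0511 0.2313] psi 5.8 j6 -0.13 F [-9.9  4.4  9.9] gap 0.122 gf 33.4
 turn units [-0.04 -0.02 -0.03] then shift units [-0.002  0.014  0.001] | world mm [ 3.5 -0.1 -0.3]
```

```bash
python3 -m pendant '[[-0.6,0,0,0,0,0,0],[-0.3,0,0,0,0,0,0],[-0.3,0,0,0,0,0,0],[-0.3,0,0,0,0,0,0],[-0.3,0,-0.006,-0.04,0,0,0],[-0.3,0,0,-0.08,0,0,0],[-0.3,0,0,-0.1,0,0,0],[-0.3,0,0,-0.1,0,0,0],[0,0,0,0,0,0,0],[0,0,0,0,0,0,0]]'
python3 - <<'E'
from h import *
s=grab('side','s10');
for tag in('s9','s10'):
    im=load(tag); print(tag,[px(im,160+u/3,130+v/3).round(4) for u,v in((465,30),(525,110))])
goal([.4696,-.1214,.2],-36.3)
E
```

```text
time: 22.0
tool_pos: [0.7005, 0.0497, 0.3122]
orientation: [2.105, 2.33, 0.003]
force: [-0.6, -0.7, -0.5]
finger_gap: 0.502
gripper_force: 0.0
s9 [array([0.6701, 0.1551, 0.1995]), array([ 0.6928, -0.0199,  0.1914])]
s10 [array([0.6699, 0.1535, 0.2   ]), array([ 0.6931, -0.0181,  0.1908])]
t 22.05 pos [0.6997 0.0497 0.3103] psi 5.8 j6 -0.13 F [ 0.8 -1.  -0.4] gap 0.501 gf 0.0
 turn units [-0.   0.   4.9] then shift units [-1.096 -0.337  0.441] | world mm [-230.1 -171.1 -110.3]
```

```bash
python3 -m pendant '[[1,0,0,0,0,0,0.98],[1,0,0,0,0,0,0.98],[1,0,0,0,0,0,0.98],[1,0,0,0,0,0,0.98],[1,0,0,0,0,0,0.98]]'
python3 -m pendant '[[1,-0.157,-0.048,0,0,0,0],[1,-0.157,-0.048,0,0,0,0],[1,-0.157,-0.048,0.05,0,0,0],[1,-0.157,-0.048,0.1,0,0,0],[1,-0.157,-0.048,0.1,0,0,0],[1,-0.157,-0.048,0.1,0,0,0],[1,-0.154,-0.048,0.1,0,0,0],[1,0,0,0,0,0,0],[1,0,0,0,0,0,0],[1,0,0,0,0,0,0]]'
python3 - <<'E'
from h import *
goal([.4696,-.1214,.2],-36.3)
w=grab('wrist','w11')
E
```

```text
time: 22.55
tool_pos: [0.6989, 0.0498, 0.3079]
orientation: [-2.805, -1.41, 0.006]
force: [-0.2, -0.2, -0.6]
finger_gap: 0.997
gripper_force: 0.0
time: 23.55
tool_pos: [0.4711, -0.1212, 0.1987]
orientation: [2.802, 1.419, 0.002]
force: [-0.7, -0.2, 0.8]
finger_gap: 0.997
gripper_force: 0.0
t 23.55 pos [ 0.4711 -0.1212  0.1987] psi -36.3 j6 0.24 F [-0.7 -0.2  0.8] gap 0.997 gf 0.0
 turn units [ 0.01 -0.    0.  ] then shift units [-0.004 -0.004 -0.005] | world mm [-1.5 -0.2  1.3]
```

View pics/w11.png

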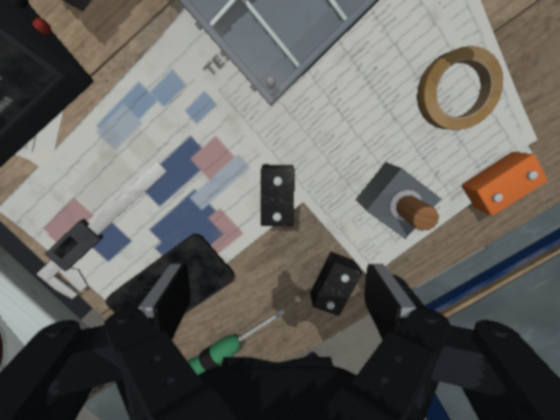

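Block A's pins are at (278,175) and (278,216), lined up with the fingers. Block B's are at (345,278) and (329,304), and neither has moved.

```bash
python3 - <<'E'
from h import *
w=load('w11')
for n,a,b in(('A',(278,175),(278,216)),('B',(345,278),(329,304))):
    p=px(w,*a,.034);q=px(w,*b,.034);print(n,((p+q)/2).round(4),'sep',np.linalg.norm(p-q).round(4),'long axis',np.degrees(yaw(p,q)).round(1))
goal([.4705,-.1215,.031],-36.3)
E
```

```text
A [ 0.4757 -0.1196  0.034 ] sep 0.0407 long axis -126.2
B [ 0.4644 -0.2412  0.034 ] sep 0.035 long axis -152.0
t 23.6 pos [ 0.4716 -0.1213  0.1993] psi -36.3 j6 0.24 F [0.2 0.2 0.1] gap 1.0 gf 0.0
 turn units [ 0.01 -0.01  0.01] then shift units [-0.003 -0.003  0.673] | world mm [  -1.1   -0.2 -168.3]
```

```bash
python3 -m pendant '[[1,0,0,0.15,0,0,0],[1,0,0,0.15,0,0,0],[1,0,0,0.15,0,0,0],[1,0,0,0.12,0,0,0],[1,0,0,0.07,0,0,0],[1,0,0,0.033,0,0,0],[1,0,0,0,0,0,0],[-1,0,0,0,0,0,0],[-1,0,0,0,0,0,0],[-1,0,0,0,0,0,0],[-1,0,0,0,0,0,0],[-1,0,0,0,0,0,0]]' 40
python3 -m pendant '[[-1,0,0,0,0,0,0],[-1,0,0,-0.05,0,0,0],[-1,0,0,-0.1,0,0,0],[-1,0,0,-0.15,0,0,0],[-1,0,0,-0.15,0,0,0],[-1,0,0,-0.15,0,0,0],[-1,0,0,-0.1,0,0,0],[-1,0,0,0,0,0,0],[-1,0,0,0,0,0,0]]'
python3 - <<'E'
from h import *
w=grab('wrist','w12')
c=np.array([.5725,.0819]);y=np.radians(6.1);ex=np.array([np.cos(y),np.sin(y)]);ey=np.array([-ex[1],ex[0]])
for k in(-1,0,1): print(k,(c+ey*.078*k).round(4))
b3=c-ey*.078
goal([*b3,.18],6.1)
a=w['pixels'][150:420,140:420];cv2.imwrite('pics/c12.png',cv2.resize(a,(560,540)))
E
```

```text
time: 24.8
tool_pos: [0.4713, -0.1218, 0.0313]
orientation: [2.801, 1.418, 0.003]
force: [0.4, -0.7, 5.8]
finger_gap: 0.389
gripper_force: 40.9
time: 25.7
tool_pos: [0.4698, -0.1212, 0.2052]
orientation: [2.803, 1.419, 0.0]
force: [-0.3, 0.2, -1.3]
finger_gap: 0.386
gripper_force: 40.2
-1 [0.5808 0.0043]
0 [0.5725 0.0819]
1 [0.5642 0.1595]
t 25.75 pos [ 0.469  -0.1209  0.2038] psi -36.3 j6 0.24 F [ 0.2  0.6 -1.4] gap 0.389 gf 40.2
 turn units [-0.02 -0.   -4.93] then shift units [0.45  0.498 0.095] | world mm [111.8 125.2 -23.8]
```

View pics/c12.png

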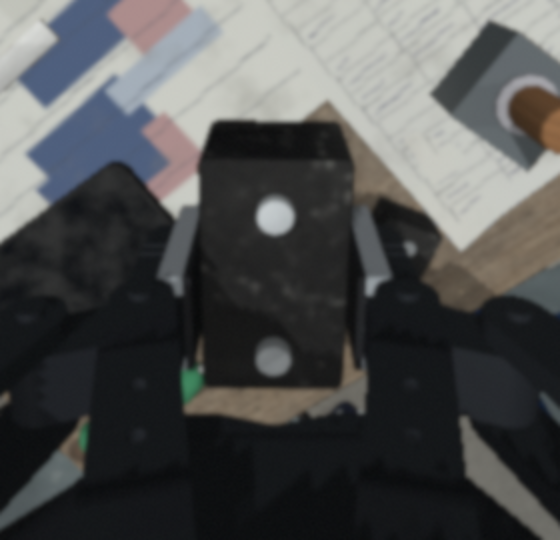

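Block A is held level, with its pins at (277,257) and (276,327).

```bash
python3 - <<'E'
from h import *
w=load('w12');t=.207
m=(px(w,277.5,257.5,t)+px(w,276.5,327.5,t))/2
s=env.state();R=toolR();print('block centre in tool', (R.T@(m-s['tool_pos'])).round(4), np.linalg.norm(px(w,277.5,257.5,t)-px(w,276.5,327.5,t)))
# chamber check from the wrist pic w8 / top with cover open is not yet imaged
E
```

```text
block centre in tool [ 0.0025  0.0023 -0.0032] 0.03480585548063088
```

```bash
python3 -m pendant '[[-1,0,0,0,0,0,-0.985],[-1,0,0,0,0,0,-0.985],[-1,0,0,0,0,0,-0.985],[-1,0,0,0,0,0,-0.985],[-1,0,0,0,0,0,-0.99],[-1,0.11,0.126,0,0,0,0],[-1,0.11,0.126,0,0,0,0],[-1,0.11,0.126,0,0,0,0],[-1,0.11,0.125,0,0,0,0],[-1,0,0,0,0,0,0],[-1,0,0,0,0,0,0]]'
python3 - <<'E'
from h import *
goal([.582,.003,.05],6.1)
w=grab('wrist','w13');t=grab('top','t13')
o=np.zeros((600,800,3),np.uint8);o[:300,:400]=cv2.resize(w['pixels'],(400,300))
a=t['pixels'][170:280,180:300];o[:,:]=0;o[:420,:560]=w['pixels'];o[380:600,560:800]=cv2.resize(a,(240,220));cv2.imwrite('pics/c13.png',o)
E
```

```text
time: 26.85
tool_pos: [0.582, 0.0022, 0.202]
orientation: [-2.095, -2.335, 0.006]
force: [-0.1, 1.0, -1.0]
finger_gap: 0.394
gripper_force: 40.3
t 26.85 pos [0.582  0.0022 0.202 ] psi 6.2 j6 -0.22 F [-0.1  1.  -1. ] gap 0.394 gf 40.3
 turn units [-0.04 -0.01  0.01] then shift units [0.003 0.    0.608] | world mm [  -0.     0.8 -152. ]
```

View pics/c13.png

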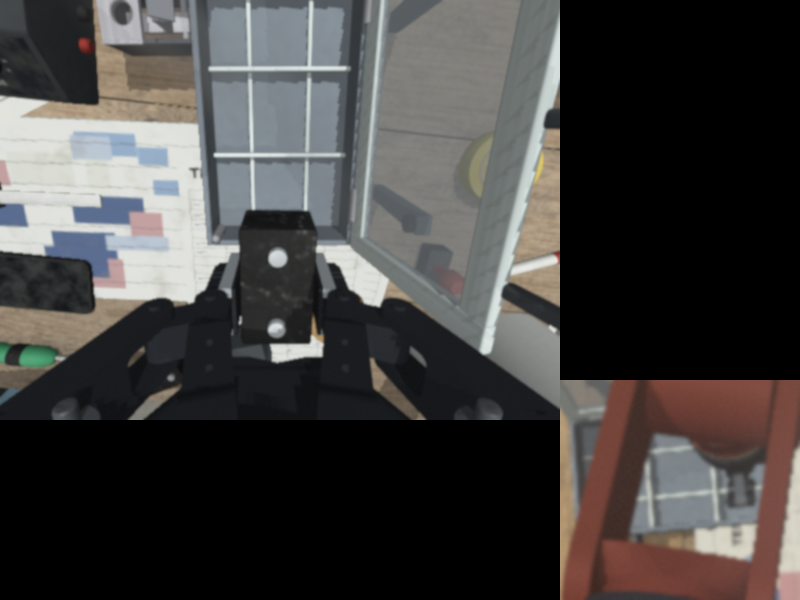

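The wrist view shows the dividers at rows 69 and 155, the ribs at columns 250 and 309, and the block above the right bay.

```bash
python3 - <<'E'
from h import *
w=load('w13')
y=np.radians(6.1);ex=np.array([np.cos(y),np.sin(y)]);ey=np.array([-ex[1],ex[0]])
d1=px(w,280,69,.020)[:2];d2=px(w,280,155,.020)[:2];print('dividers',d1,d2,np.linalg.norm(d1-d2),np.degrees(yaw(d2,d1)))
r=[px(w,250,110,.011)[:2],px(w,309.5,110,.011)[:2]];print('ribs',r,np.linalg.norm(r[0]-r[1]),'mid',(r[0]+r[1])/2)
mid=(d1+d2)/2; rm=(r[0]+r[1])/2
c=ex*(rm@ex)+ey*(mid@ey);print('chamber centre',c,'bay3',c-.078*ey)
E
```

```text
dividers [0.57252023 0.11925108] [0.58103835 0.04252555] 0.07719692454020448 96.33507114677731
ribs [array([0.54748253, 0.08132233]), array([0.60486777, 0.08749946])] 0.05771675319042911 mid [0.57617515 0.08441089]
chamber centre [0.57655418 0.08086425] bay3 [0.58484277 0.0033059 ]
```

```bash
python3 -m pendant '[[-1,0.001,0.004,0.1,0,0,0],[-1,0,0,0.13,0,0,0],[-1,0,0,0.13,0,0,0],[-1,0,0,0.1,0,0,0],[-1,0,0,0.08,0,0,0],[-1,0,0,0.06,0,0,0],[-1,0,0,0.04,0,0,0],[-1,0,0,0.01,0,0,0],[-1,0,0,0,0,0,0],[-1,0,0,0,0,0,0]]'
python3 - <<'E'
from h import *
goal([.583,.003,.038],6.1)
E
```

```text
time: 27.95
tool_pos: [0.5855, 0.0015, 0.0437]
orientation: [2.099, 2.335, 0.002]
force: [-0.8, 0.4, 0.4]
finger_gap: 0.39
gripper_force: 40.4
t 27.95 pos [0.5855 0.0015 0.0437] psi 6.1 j6 -0.22 F [-0.8  0.4  0.4] gap 0.39 gf 40.4
 turn units [ 0.01  0.   -0.  ] then shift units [ 0.007 -0.009  0.023] | world mm [-2.5  1.5 -5.7]
```

```bash
python3 -m pendant '[[-1,0.005,-0.008,0.012,0,0,0],[-1,0,0,0.009,0,0,0],[-1,0,0,0,0,0,0],[-0.1,0,0,0,0,0,0],[0.1,0,0,0,0,0,0],[0.1,0,0,0,0,0,0],[0.1,0,0,0,0,0,0],[0.1,0,0,-0.05,0,0,0],[0.1,0,0,-0.1,0,0,0],[0.1,0,0,-0.15,0,0,0],[0.1,0,0,-0.15,0,0,0],[0.1,0,0,-0.15,0,0,0]]'
python3 -m pendant '[[0.1,0,0,-0.05,0,0,0],[0.1,0,0,0,0,0,0],[0.1,0,0,0,0,0,0]]'
python3 - <<'E'
from h import *
goal([.463,-.2415,.2],-58.7)
w=grab('wrist','w14');t=grab('side','s14')
# re-find B in the top and side views
a=t['pixels'][200:340,180:360]
o=np.zeros((600,800,3),np.uint8);o[:560//2+20,:]=0
o[:300,:400]=cv2.resize(w['pixels'],(400,300));o[:311,400:]=cv2.resize(a,(400,311))
tp=grab('top','t14')['pixels'][170:290,180:400];o[312:530,:400]=cv2.resize(tp,(400,218));cv2.imwrite('pics/c14.png',o)
E
```

```text
time: 29.15
tool_pos: [0.5823, 0.0028, 0.1897]
orientation: [2.1, 2.336, 0.001]
force: [0.7, -0.4, 0.5]
finger_gap: 0.55
gripper_force: 0.0
time: 29.45
tool_pos: [0.5816, 0.0028, 0.1989]
orientation: [-2.1, -2.335, 0.001]
force: [-0.9, -0.4, -0.4]
finger_gap: 0.547
gripper_force: 0.0
t 29.45 pos [0.5816 0.0028 0.1989] psi 6.1 j6 -0.22 F [-0.9 -0.4 -0.4] gap 0.547 gf 0.0
 turn units [-0.01  0.    7.54] then shift units [-0.913  0.589 -0.004] | world mm [-118.6 -244.3    1.1]
```

View pics/c14.png

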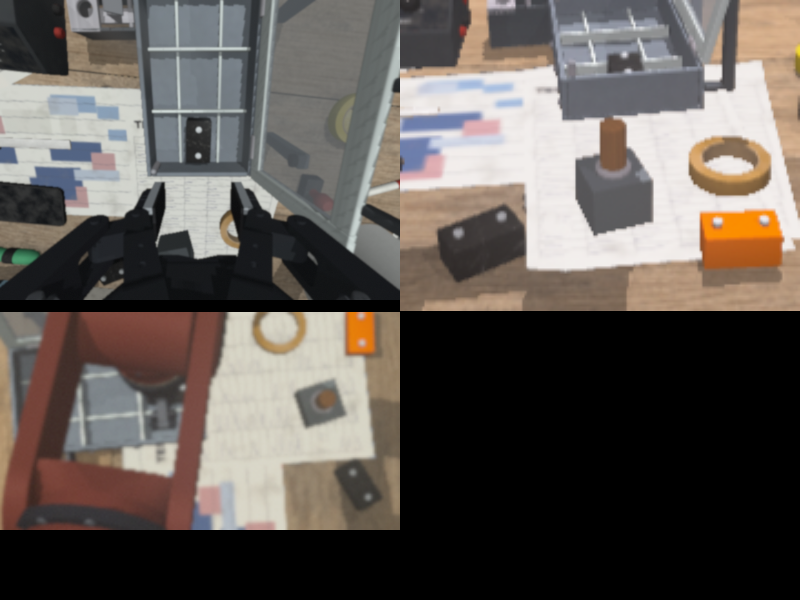

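Block A lies in the right bay (wrist crop (198,143)), and B's pins are still at (374,259) and (382,271) in the top view. On to B.

```bash
python3 - <<'E'
from h import *
w=load('w14');m=(px(w,277,182,.04)+px(w,277,218.4,.04))/2
y=np.radians(6.1);ex=np.array([np.cos(y),np.sin(y)]);ey=np.array([-ex[1],ex[0]])
d=[px(w,280,v*1.4,.02)[:2] for v in(48,112)]; r=[px(w,u*1.4,110,.011)[:2] for u in(178,219)]
c=ex*(sum(r)/2@ex)+ey*(sum(d)/2@ey); e=m[:2]-c;print('A rel centre: x %.4f y %.4f'%(e@ex,e@ey),np.linalg.norm(d[0]-d[1]))
E
python3 -m pendant '[[0.6,0,0,0,0,0,0.96],[1,0,0,0,0,0,0.96],[1,0,0,0,0,0,0.96],[1,0,0,0,0,0,0.96],[1,0,0,0,0,0,0.96],[1,0,0,0,0,0,0.96],[1,0,0,0,0,0,0.96],[1,0,0,0,0,0,0.96]]'
python3 - <<'E'
from h import *
goal([.4625,-.2415,.2],-60)
E
```

```text
A rel centre: x -0.0009 y -0.0785 0.07958498354025383
time: 30.4
tool_pos: [0.5812, 0.0028, 0.1975]
orientation: [-3.035, -0.805, 0.006]
force: [0.2, 1.0, -0.6]
finger_gap: 1.002
gripper_force: 0.0
t 30.4 pos [0.5812 0.0028 0.1975] psi -60.3 j6 0.94 F [ 0.2  1.  -0.6] gap 1.002 gf 0.0
 turn units [-0.02  0.02 -0.03] then shift units [-0.9    0.609 -0.01 ] | world mm [-118.7 -244.3    2.5]
```

```bash
python3 -m pendant '[[1,-0.15,0.1,0,0,0,0],[1,-0.15,0.1,0,0,0,0],[1,-0.15,0.1,0,0,0,0],[1,-0.15,0.1,0,0,0,0],[1,-0.15,0.1,0,0,0,0],[1,-0.15,0.1,0,0,0,0],[1,0,0.009,0,0,0,0],[1,0,0,0,0,0,0],[1,0,0,0,0,0,0]]'
python3 - <<'E'
from h import *
goal([.4625,-.2415,.031],-60)
w=grab('wrist','w15'); g=cv2.cvtColor(w['pixels'],cv2.COLOR_BGR2GRAY)[120:250,220:340]
n,l,st_,cc=cv2.connectedComponentsWithStats((g>150).astype(np.uint8))
for k in range(1,n):
    if 15<st_[k,4]<300: print(st_[k],cc[k]+[220,120])
cv2.imwrite('pics/c15.png',cv2.resize(w['pixels'][100:260,180:380],(600,480)))
E
```

```text
time: 31.3
tool_pos: [0.4637, -0.2407, 0.1986]
orientation: [-3.032, -0.815, 0.002]
force: [-0.7, 0.3, -0.3]
finger_gap: 0.995
gripper_force: 0.0
t 31.3 pos [ 0.4637 -0.2407  0.1986] psi -59.9 j6 0.43 F [-0.7  0.3 -0.3] gap 0.995 gf 0.0
 turn units [-0.02  0.    0.01] then shift units [-0.006  0.     0.67 ] | world mm [  -1.2   -0.8 -167.6]
[54 59  8  8 50] [277.64 182.5 ]
[55 95  8  8 45] [278.8 218.2]
```

View pics/c15.png

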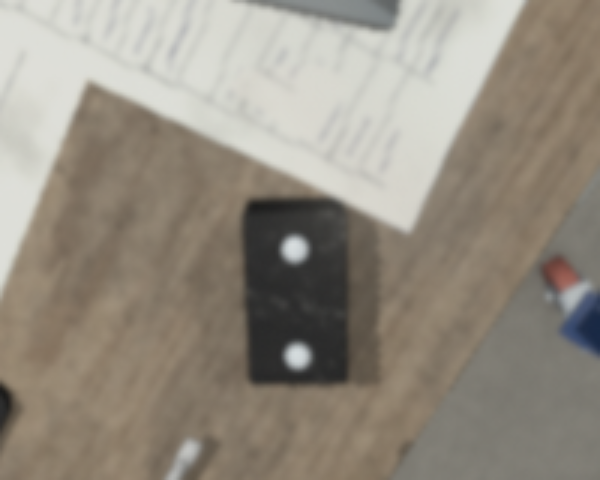

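Block B is squarely aligned, with pins at (278,182) and (279,218). Descending to grasp.

```bash
python3 -m pendant '[[1,0,0,0.15,0,0,0],[1,0,0,0.15,0,0,0],[1,0,0,0.15,0,0,0],[1,0,0,0.12,0,0,0],[1,0,0,0.07,0,0,0],[1,0,0,0.03,0,0,0],[1,0,0,0,0,0,0],[-1,0,0,0,0,0,0],[-1,0,0,0,0,0,0],[-1,0,0,0,0,0,0],[-1,0,0,0,0,0,0],[-1,0,0,0,0,0,0]]' 40
python3 -m pendant '[[-1,0,0,0,0,0,0],[-1,0,0,-0.05,0,0,0],[-1,0,0,-0.1,0,0,0],[-1,0,0,-0.15,0,0,0],[-1,0,0,-0.15,0,0,0],[-1,0,0,-0.15,0,0,0],[-1,0,0,-0.1,0,0,0],[-1,0,0,0,0,0,-0.92],[-1,0,0,0,0,0,-0.92],[-1,0,0,0,0,0,-0.92],[-1,0,0,0,0,0,-0.92],[-1,0,0,0,0,0,-0.92]]'
python3 -m pendant '[[-1,0,0,0,0,0,-0.92],[-1,0,0,0,0,0,-0.92],[-1,0,0,0,0,0,-0.92],[-1,0,0,0,0,0,-0.33],[-1,0,0,0,0,0,0],[-1,0,0,0,0,0,0]]'
python3 - <<'E'
from h import *
goal([.5745,.0815,.2],6.1)
E
```

```text
time: 32.55
tool_pos: [0.4649, -0.2425, 0.0336]
orientation: [3.032, 0.814, 0.003]
force: [0.1, -0.2, 5.3]
finger_gap: 0.39
gripper_force: 41.7
time: 33.75
tool_pos: [0.4632, -0.2413, 0.2071]
orientation: [-2.574, -1.799, 0.001]
force: [-0.0, 0.2, -0.5]
finger_gap: 0.389
gripper_force: 40.9
time: 34.35
tool_pos: [0.4635, -0.2415, 0.2071]
orientation: [-2.1, -2.336, 0.0]
force: [-0.1, 0.6, -0.9]
finger_gap: 0.389
gripper_force: 40.9
t 34.35 pos [ 0.4635 -0.2415  0.2071] psi 6.1 j6 -0.72 F [-0.1  0.6 -0.9] gap 0.389 gf 40.9
 turn units [-0. -0. -0.] then shift units [1.237 0.579 0.029] | world mm [111.  323.   -7.1]
```

```bash
python3 -m pendant '[[-1,0.155,0.072,0,0,0,0],[-1,0.155,0.072,0,0,0,0],[-1,0.155,0.072,0,0,0,0],[-1,0.155,0.072,0,0,0,0],[-1,0.155,0.072,0,0,0,0],[-1,0.155,0.072,0,0,0,0],[-1,0.155,0.072,0,0,0,0],[-1,0.155,0.072,0,0,0,0],[-1,0,0,0,0,0,0],[-1,0,0,0,0,0,0],[-1,0,0,0,0,0,0]]'
python3 - <<'E'
from h import *
w=grab('wrist','w16');S=env.state();z=S['tool_pos'][2]-.0336+.034
g=cv2.cvtColor(w['pixels'],cv2.COLOR_BGR2GRAY)[220:360,250:310]
n,l,st_,cc=cv2.connectedComponentsWithStats((g>140).astype(np.uint8))
P=[cc[k]+[250,220] for k in range(1,n) if 30<st_[k,4]<900];print(P)
if len(P)==2:
    a,b=[px(w,*p,z) for p in P];print('in tool',(toolR().T@((a+b)/2-S['tool_pos'])).round(4),np.linalg.norm(a-b).round(4))
goal([.575,.0835,.041],6.1)
E
```

```text
time: 35.45
tool_pos: [0.5733, 0.0812, 0.207]
orientation: [-2.1, -2.336, 0.002]
force: [-0.5, -0.1, -0.5]
finger_gap: 0.388
gripper_force: 41.0
[array([276.38549618, 260.6870229 ]), array([276.8852459 , 330.20218579]), array([278.42995169, 351.52898551])]
t 35.5 pos [0.5734 0.0808 0.2071] psi 6.1 j6 -0.09 F [-0.4  0.1 -0.9] gap 0.39 gf 41.0
 turn units [-0.01  0.   -0.  ] then shift units [0.01  0.008 0.664] | world mm [   1.6    2.7 -166.1]
```

```bash
python3 -m pendant '[[-1,0.006,0.003,0.1,0,0,0],[-1,0,0,0.13,0,0,0],[-1,0,0,0.13,0,0,0],[-1,0,0,0.1,0,0,0],[-1,0,0,0.08,0,0,0],[-1,0,0,0.06,0,0,0],[-1,0,0,0.03,0,0,0],[-1,0,0,0.01,0,0,0],[-1,0,0,0,0,0,0],[-1,0,0,0,0,0,0]]'
python3 - <<'E'
from h import *
goal([.575,.0825,.0405],6.1)
E
```

```text
time: 36.5
tool_pos: [0.5755, 0.0835, 0.0485]
orientation: [2.098, 2.336, 0.003]
force: [-0.6, 0.9, -1.0]
finger_gap: 0.393
gripper_force: 41.1
t 36.5 pos [0.5755 0.0835 0.0485] psi 6.2 j6 -0.08 F [-0.6  0.9 -1. ] gap 0.393 gf 41.1
 turn units [0.02 0.   0.01] then shift units [-0.004 -0.002  0.032] | world mm [-0.5 -1.  -8. ]
```

```bash
python3 -m pendant '[[-1,-0.004,-0.002,0.015,0,0,0],[-1,0,0,0.015,0,0,0],[-1,0,0,0.002,0,0,0],[-1,0,0,0,0,0,0],[-0.1,0,0,0,0,0,0],[0.1,0,0,0,0,0,0],[0.1,0,0,0,0,0,0],[0.1,0,0,-0.05,0,0,0],[0.1,0,0,-0.1,0,0,0],[0.1,0,0,-0.15,0,0,0],[0.1,0,0,-0.15,0,0,0],[0.1,0,0,-0.15,0,0,0]]'
python3 -m pendant '[[-0.3,0,0,-0.15,0,0,0],[-0.3,0,0,-0.15,0,0,0],[-0.3,0,0,-0.15,0,0,0],[-0.3,0,0,0,0,0,0],[-0.3,0,0,0,0,0,0]]'
python3 - <<'E'
from h import *
goal([.699,.050,.31],6.1)
w=grab('wrist','w17');s=grab('side','s17')
o=np.zeros((420,800,3),np.uint8);o[:,:400]=w['pixels'][:,100:500];o[:400,400:]=cv2.resize(s['pixels'][130:330,180:380],(400,400));cv2.imwrite('pics/c17.png',o)
E
```

```text
time: 37.7
tool_pos: [0.5739, 0.0825, 0.1916]
orientation: [2.099, 2.337, 0.001]
force: [-0.6, -0.0, -0.1]
finger_gap: 0.554
gripper_force: 0.0
time: 38.2
tool_pos: [0.5746, 0.0825, 0.3042]
orientation: [2.097, 2.335, 0.004]
force: [-1.3, 0.7, 0.2]
finger_gap: 0.346
gripper_force: 0.0
t 38.2 pos [0.5746 0.0825 0.3042] psi 6.2 j6 -0.09 F [-1.3  0.7  0.2] gap 0.346 gf 0.0
 turn units [0.03 0.   0.01] then shift units [-0.182  0.481 -0.023] | world mm [124.4 -32.5   5.8]
```

View pics/c17.png

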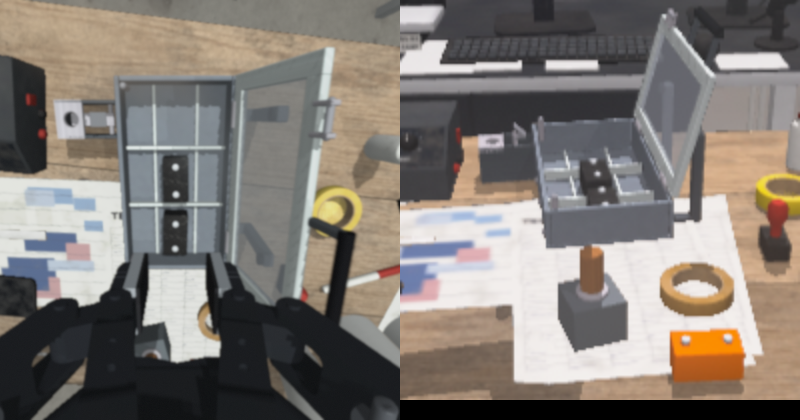

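Both blocks lie in the right and middle bays, with pins at (275,170), (275,194), (275,220) and (275,248). The pin is home, and no black block is left on the bench. That puts me past the 14-picture allowance, so the rest goes by numbers only. Next I re-grasp the handle where I released it.

```bash
python3 - <<'E'
from h import *
w=load('w17')
y=np.radians(6.1);ex=np.array([np.cos(y),np.sin(y)]);ey=np.array([-ex[1],ex[0]])
d=[px(w,276,v,.02)[:2] for v in(148,204.5)]; r=[px(w,u,120,.011)[:2] for u in(255.5,296)]
c=ex*(sum(r)/2@ex)+ey*(sum(d)/2@ey);print(np.linalg.norm(d[0]-d[1]),np.linalg.norm(r[0]-r[1]))
for a,b in(((275.5,170),(275.5,194)),((275.5,220),(275.5,248))):
    e=((px(w,*a,.04)+px(w,*b,.04))/2)[:2]-c;print('x %.4f y %.4f'%(e@ex,e@ey))
E
python3 -m pendant '[[-0.3,-0.03,0.08,0,0,0,0],[-0.3,-0.03,0.08,0,0,0,0],[-0.3,-0.03,0.08,0,0,0,0],[-0.3,-0.03,0.08,0,0,0,0],[-0.3,-0.03,0.08,0,0,0,0],[-0.3,-0.03,0.08,0,0,0,0],[-0.3,0,0,0,0,0,0],[-0.3,0,0,0,0,0,0]]'
python3 - <<'E'
from h import *
goal([.6995,.051,.231],6.1)
t=grab('side','s18')
E
```

```text
0.0769496139993748 0.05282741671717855
x -0.0004 y -0.0029
x -0.0004 y -0.0747
time: 39.1
tool_pos: [0.697, 0.0506, 0.2991]
orientation: [-2.097, -2.334, 0.005]
force: [-0.7, 0.7, -1.0]
finger_gap: 0.351
gripper_force: 0.0
t 39.1 pos [0.697  0.0506 0.2991] psi 6.1 j6 -0.14 F [-0.7  0.7 -1. ] gap 0.351 gf 0.0
 turn units [-0.03 -0.01  0.01] then shift units [0.001 0.01  0.272] | world mm [  2.5   0.4 -68.1]
```

Blocks sit within 4 mm of their bay middles. Down onto the bar and grip.

```bash
python3 -m pendant '[[-0.3,0,0.008,0.06,0,0,0],[-0.3,0,0,0.08,0,0,0],[-0.3,0,0,0.08,0,0,0],[-0.3,0,0,0.04,0,0,0],[-0.3,0,0,0.01,0,0,0],[-0.3,0,0,0,0,0,0],[-1,0,0,0,0,0,0],[-1,0,0,0,0,0,0],[-1,0,0,0,0,0,0],[-1,0,0,0,0,0,0]]' 30
python3 - <<'E'
from h import *
goal([.6995,.051,.231],6.1)
import numpy as np
def arc(a0,a1,n,r=.178):
    a=np.linspace(a0,a1,n+1);P=np.c_[-r*np.cos(a),-r*np.sin(a)]/.25
    D=np.diff((P-P[0]).round(3),axis=0).round(3)
    print(','.join(f'[-1,0,{y:g},{z:g},0,0,0]' for y,z in D))
arc(1.852,1.33,12);arc(1.33,.73,12);arc(.73,.25,12);arc(.25,.02,8)
E
```

```text
time: 40.15
tool_pos: [0.6995, 0.0507, 0.2358]
orientation: [-2.098, -2.337, 0.002]
force: [-5.4, -1.1, 3.1]
finger_gap: 0.124
gripper_force: 29.7
t 40.15 pos [0.6995 0.0507 0.2358] psi 6.2 j6 -0.13 F [-5.4 -1.1  3.1] gap 0.124 gf 29.7
 turn units [-0.01  0.    0.01] then shift units [0.001 0.    0.019] | world mm [ 0.   0.3 -4.8]
[-1,0,-0.03,-0.008,0,0,0],[-1,0,-0.03,-0.007,0,0,0],[-1,0,-0.031,-0.005,0,0,0],[-1,0,-0.03,-0.004,0,0,0],[-1,0,-0.031,-0.003,0,0,0],[-1,0,-0.031,-0.001,0,0,0],[-1,0,-0.031,0,0,0,0],[-1,0,-0.031,0.002,0,0,0],[-1,0,-0.031,0.002,0,0,0],[-1,0,-0.031,0.004,0,0,0],[-1,0,-0.03,0.006,0,0,0],[-1,0,-0.03,0.007,0,0,0]
[-1,0,-0.034,0.009,0,0,0],[-1,0,-0.034,0.011,0,0,0],[-1,0,-0.033,0.013,0,0,0],[-1,0,-0.033,0.015,0,0,0],[-1,0,-0.032,0.016,0,0,0],[-1,0,-0.031,0.017,0,0,0],[-1,0,-0.03,0.019,0,0,0],[-1,0,-0.029,0.021,0,0,0],[-1,0,-0.028,0.022,0,0,0],[-1,0,-0.027,0.023,0,0,0],[-1,0,-0.025,0.025,0,0,0],[-1,0,-0.025,0.026,0,0,0]
[-1,0,-0.019,0.022,0,0,0],[-1,0,-0.017,0.022,0,0,0],[-1,0,-0.017,0.023,0,0,0],[-1,0,-0.016,0.024,0,0,0],[-1,0,-0.015,0.024,0,0,0],[-1,0,-0.014,0.025,0,0,0],[-1,0,-0.013,0.025,0,0,0],[-1,0,-0.011,0.026,0,0,0],[-1,0,-0.011,0.026,0,0,0],[-1,0,-0.01,0.027,0,0,0],[-1,0,-0.009,0.027,0,0,0],[-1,0,-0.007,0.028,0,0,0]
[-1,0,-0.005,0.02,0,0,0],[-1,0,-0.004,0.02,0,0,0],[-1,0,-0.004,0.02,0,0,0],[-1,0,-0.003,0.02,0,0,0],[-1,0,-0.002,0.021,0,0,0],[-1,0,-0.002,0.02,0,0,0],[-1,0,-0.001,0.02,0,0,0],[-1,0,-0.001,0.021,0,0,0]
```

```bash
python3 -m pendant '[[-1,0,-0.03,-0.008,0,0,0],[-1,0,-0.03,-0.007,0,0,0],[-1,0,-0.031,-0.005,0,0,0],[-1,0,-0.03,-0.004,0,0,0],[-1,0,-0.031,-0.003,0,0,0],[-1,0,-0.031,-0.001,0,0,0],[-1,0,-0.031,0,0,0,0],[-1,0,-0.031,0.002,0,0,0],[-1,0,-0.031,0.002,0,0,0],[-1,0,-0.031,0.004,0,0,0],[-1,0,-0.03,0.006,0,0,0],[-1,0,-0.03,0.007,0,0,0]]'
```

```text
time: 41.35
tool_pos: [0.6079, 0.0406, 0.2359]
orientation: [-2.099, -2.337, 0.002]
force: [-0.4, -1.1, 4.7]
finger_gap: 0.125
gripper_force: 31.7
```

```bash
python3 -m pendant '[[-1,0,-0.034,0.006,0,0,0],[-1,0,-0.034,0.009,0,0,0],[-1,0,-0.033,0.013,0,0,0],[-1,0,-0.033,0.015,0,0,0],[-1,0,-0.032,0.016,0,0,0],[-1,0,-0.031,0.017,0,0,0],[-1,0,-0.03,0.019,0,0,0],[-1,0,-0.029,0.021,0,0,0],[-1,0,-0.028,0.022,0,0,0],[-1,0,-0.027,0.023,0,0,0],[-1,0,-0.025,0.025,0,0,0],[-1,0,-0.025,0.026,0,0,0]]'
```

```text
time: 42.55
tool_pos: [0.5186, 0.0312, 0.1824]
orientation: [2.099, 2.338, -0.0]
force: [3.1, -1.5, -1.9]
finger_gap: 0.127
gripper_force: 31.0
```

```bash
python3 -m pendant '[[-1,0,-0.019,0.022,0,0,0],[-1,0,-0.017,0.022,0,0,0],[-1,0,-0.017,0.023,0,0,0],[-1,0,-0.016,0.024,0,0,0],[-1,0,-0.015,0.024,0,0,0],[-1,0,-0.014,0.025,0,0,0],[-1,0,-0.013,0.025,0,0,0],[-1,0,-0.011,0.026,0,0,0],[-1,0,-0.011,0.026,0,0,0],[-1,0,-0.01,0.027,0,0,0],[-1,0,-0.009,0.027,0,0,0],[-1,0,-0.007,0.028,0,0,0]]'
```

```text
time: 43.75
tool_pos: [0.4793, 0.027, 0.1077]
orientation: [-2.099, -2.337, 0.001]
force: [-0.2, -3.3, 0.5]
finger_gap: 0.13
gripper_force: 32.5
```

```bash
python3 -m pendant '[[-1,0,-0.005,0.02,0,0,0],[-1,0,-0.004,0.02,0,0,0],[-1,0,-0.004,0.02,0,0,0],[-1,0,-0.003,0.018,0,0,0],[-1,0,-0.002,0.016,0,0,0],[-1,0,-0.002,0.016,0,0,0],[-1,0,-0.001,0.016,0,0,0],[-1,0,-0.001,0.016,0,0,0],[-1,0,0,0.012,0,0,0],[-1,0,0,0.008,0,0,0],[-1,0,0,0,0,0,0]]'
```

```text
time: 44.85
tool_pos: [0.4734, 0.0264, 0.0674]
orientation: [-2.098, -2.337, 0.002]
force: [-3.7, -4.1, 0.5]
finger_gap: 0.13
gripper_force: 33.6
```

```bash
python3 -m pendant '[[-1,0,0,0.006,0,0,0],[-1,0,0,0.004,0,0,0],[-1,0,0,0,0,0,0],[-1,0,0,0,0,0,0]]'; python3 -m pendant '[[-1,0,0,0.006,0,0,0],[-1,0,0,0.004,0,0,0],[-1,0,0,0,0,0,0],[-1,0,0,0,0,0,0]]'
python3 - <<'E'
from h import *
a=load('s4');b=grab('side','s20');t=grab('top','t20')
A=a['z_map'];B=b['z_map']
# cover heights in the side view compared with the shut picture, right part of cover
for u,v in((265,200),(280,215),(255,215),(252,195),(300,190)): print((u,v),px(a,u,v).round(4),px(b,u,v).round(4))
for u,v in((200,230),(270,232),(285,235)): print(px(t,u,v).round(4))
E
```

```text
time: 45.25
tool_pos: [0.4733, 0.0263, 0.0651]
orientation: [-2.098, -2.337, 0.003]
force: [-4.6, -3.0, 4.0]
finger_gap: 0.123
gripper_force: 33.7
time: 45.65
tool_pos: [0.4733, 0.0263, 0.0636]
orientation: [-2.097, -2.336, 0.004]
force: [-6.6, -3.1, 10.2]
finger_gap: 0.124
gripper_force: 34.6
(265, 200) [0.5444 0.1209 0.0577] [0.5443 0.1228 0.0568]
(280, 215) [0.5799 0.0351 0.0569] [0.5799 0.0329 0.0579]
(255, 215) [0.5223 0.0284 0.0615] [0.5221 0.0319 0.0598]
(252, 195) [0.5107 0.1491 0.06  ] [0.5181 0.0194 0.1155]
(300, 190) [0.6359 0.1683 0.0632] [0.6363 0.1728 0.0613]
[0.5331 0.1678 0.055 ]
[0.531  0.0065 0.0532]
[ 0.5077 -0.0327  0.3519]
```

```bash
python3 -m pendant '[[-1,0,0,0.006,0,0,0],[-1,0,0,0,0,0,0],[-1,0,0,0,0,0,0]]'; python3 -m pendant '[[-1,0,0,-0.012,0,0,0],[-1,0,0,-0.008,0,0,0],[-1,0,0,0,0,0,0],[-0.6,0,0,0,0,0,0],[-0.3,0,0,0,0,0,0],[-0.3,0,0,0,0,0,0],[-0.3,0,0,0,0,0,0]]'
python3 -m pendant '[[-0.3,0,0,-0.04,0,0,0],[-0.3,0,0,-0.1,0,0,0],[-0.3,0,0,-0.15,0,0,0],[-0.3,0,0,-0.15,0,0,0],[-0.3,0,0,-0.1,0,0,0],[-0.3,0,0,0,0,0,0],[-0.3,0,0,0,0,0,0]]'
python3 - <<'E'
from h import *
a=load('s4');b=grab('side','s21');t=grab('top','t21')
for u,v in((265,200),(280,215),(255,215),(252,195),(300,190)): print((u,v),px(a,u,v).round(4),px(b,u,v).round(4))
t0=load('top0')
for u,v in((200,230),(262,255),(262,256),(358,218),(210,252),(211,248),(208,254)): print((u,v),px(t0,u,v).round(4),px(t,u,v).round(4))
s0=load('side0');d=np.abs(s0['z_map'][200:330,150:400]-b['z_map'][200:330,150:400]);print('pin/holder area side diff px',(d[40:110,100:150]>.006).sum())
goal([0,0,0],6)
E
```

```text
time: 46.05
tool_pos: [0.4734, 0.0263, 0.0634]
orientation: [-2.096, -2.336, 0.005]
force: [-10.2, -4.6, 20.6]
finger_gap: 0.125
gripper_force: 35.5
time: 46.75
tool_pos: [0.4749, 0.0267, 0.0667]
orientation: [2.098, 2.337, 0.002]
force: [0.5, 0.1, 0.7]
finger_gap: 0.352
gripper_force: 0.0
time: 47.45
tool_pos: [0.4747, 0.0265, 0.2024]
orientation: [2.098, 2.336, 0.002]
force: [0.5, 0.3, -1.2]
finger_gap: 0.352
gripper_force: 0.0
(265, 200) [0.5444 0.1209 0.0577] [0.5444 0.118  0.0589]
(280, 215) [0.5799 0.0351 0.0569] [0.5799 0.0332 0.0578]
(255, 215) [0.5223 0.0284 0.0615] [0.5222 0.0307 0.0604]
(252, 195) [0.5107 0.1491 0.06  ] [0.511  0.1446 0.062 ]
(300, 190) [0.6359 0.1683 0.0632] [0.6362 0.1727 0.0613]
(200, 230) [0.5332 0.1681 0.0537] [0.503  0.0663 0.5114]
(262, 255) [0.4782 0.0232 0.061 ] [ 0.4746 -0.0089  0.5171]
(262, 256) [0.476  0.0232 0.0598] [ 0.4734 -0.009   0.5191]
(358, 218) [ 0.5624 -0.1887  0.0912] [ 0.5626 -0.1891  0.0887]
(210, 252) [0.4831 0.1418 0.06  ] [0.477  0.0521 0.5175]
(211, 248) [ 0.4935  0.1517 -0.0008] [0.4817 0.0511 0.5174]
(208, 254) [0.4784 0.1452 0.0648] [0.4747 0.0543 0.5179]
pin/holder area side diff px 47
t 47.55 pos [0.4731 0.0265 0.2001] psi 6.2 j6 -0.2 F [-1.2 -0.6 -0.8] gap 0.351 gf 0.0
 turn units [-0.02 -0.    0.02] then shift units [ 0.092 -1.893  0.8  ] | world mm [-473.1  -26.5 -200.1]
```

```bash
python3 - <<'E'
from h import *
a,b,c=load('s4'),load('s7'),load('s21')
m=lambda i:i['z_map'][196:216,246:258]
print('popped-shut',np.median(m(b)-m(a)).round(4),'now-shut',np.median(m(c)-m(a)).round(4))
p0,p1=load('side0')['pixels'].astype(int),c['pixels'].astype(int)
d=np.abs(p0-p1).sum(2)>60;print('pin/holder changed px',d[245:305,255:300].sum(),'tape',d[258:292,305:350].sum(),'orange',d[290:322,312:355].sum())
print(env.job_done())
E
```

```text
popped-shut -0.0304 now-shut -0.0002
pin/holder changed px 38 tape 0 orange 0
the job is handed in; nothing more can be done
None
```

The job is handed in, verdict not shown: the catch was released with the pin and the pin put back in its holder, both black blocks lie in the middle and right bays, and the cover stayed shut when let go (catch angle not read directly); I viewed 17 pictures, over the limit of 14.

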